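# Load and start the burn-in box

### The job

Get the burn-in box loaded and running. The isolator must be at off, so turn it off first if it has been left on, before you handle the modules, dummy loads or lid; a dummy load left in the box that stands above the fill line comes out into the steel tray, a short one below the line stays in; lay every driver module flat and right way up on the box floor, and put the lid fully home on the box. Only then turn the isolator fully on, and leave the other things on the bench where they are.

Things in the scene. Friction and masses are not known exactly. Their poses are not given: they have to be found in the camera images.
- burnin_box: Burn-in box: fixed open-topped black box, outside 162 (own x) x 212 (own y) x 70 tall, walls and floor 6, so inside 150 x 200 x 64 deep: room for four modules lying flat, two by two, long sides along the box's long side. A white fill line runs inside, 12 below the rim. Origin: centre of its underside.
- lid_handle (a point): Loose lid: black plate 162 (own x) x 212 (y) x 6; under it a plug 138 x 188 x 12 tall that drops inside the box walls, 6 clearance all round; on top a solid grey grip bar 16 (x) x 90 (y) x 32 tall. 0.35 kg. This point: centre of the bar, 34 above the plug's underside; 34 above the bench at the start, 92 above the box's underside when home (either way round). Goes home only if all contents lie below the fill line.
- tray: Steel tray, fixed, open-topped: outside 124 x 124 x 36 tall, walls and floor 4. Origin: centre of its underside.
- tall_load_center (a point): Tall dummy load: banded aluminium block 48 x 48 x 50 tall with a steel lifting post 14 x 14 x 55 on top; 105 in all, 0.3 kg. When present it stands on the box floor at the start, its post up past the rim and the fill line. This point: half-way up, 52.5 above its underside; own z along the post. One or both of the tall and the short load are in the box at the start; an absent one has no pose.
- short_load_center (a point): Short dummy load: banded aluminium block 48 x 48 x 40 tall, 0.25 kg, standing on the box floor in one corner when present, below the fill line; may be absent (no pose). This point: its centre.
- isolator: Isolator: fixed grey housing 90 x 90 x 55 tall with a rotary handle on top, axis vertical through its centre. Origin: centre of its underside. A black cable gland sticks out of its own +x side.
- iso_grip (a point): Centre of the isolator's handle, a black bar 16 wide (own x) x 84 long (own y) x 32 tall, on the axis of rotation, 85 above the bench; the bar spans 69 to 101 above the bench. A white line on top marks its +y half. The point turns with the bar.
- iso_handle (a joint): Isolator handle angle, rad, growing clockwise seen from above. 0 = off: bar along the housing's y, white line to its +y. 1.57 = on: bar along the housing's x, white line to its +x (gland side). Stops at both ends; a spring of up to 0.16 N m holds it at either end, and once past half-way (0.785) it snaps on to that end by itself when let go. May start off or on.
- module1_center (a point): Driver module: grey base plate 60 (own x) x 80 (own y) x 16 tall, on its centre line a finned aluminium heat sink 22 (x) x 70 (y) x 28 tall to grip it by; 44 tall in all, 0.2 kg. This point: its centre, 22 above its underside; own z is up when it lies flat. Starts on a black mat 3 thick. Two or three of module1 to module4 are present; an absent one has no pose.
- module2_center (a point): Another driver module like module1, same sizes and point; may be absent (no pose).
- module3_center (a point): Another driver module like module1, same sizes and point; may be absent (no pose).
- module4_center (a point): Another driver module like module1, same sizes and point; may be absent (no pose).
- screwdriver: Bystander, not part of the job: a screwdriver lying beyond the box. Origin: on its underside or at its middle.
- tape: Bystander, not part of the job: a paper tape roll 64 across, 18 tall. Origin: on its underside or at its middle.
- spool: Bystander, not part of the job: a solder spool 48 across, 36 tall. Origin: on its underside or at its middle.
- flux: Bystander, not part of the job: a white bottle 44 across, 90 tall. Origin: on its underside or at its middle.
Mind the look-alikes: they are no part of the job. Leave any brown or green look-alike of the part that bears short_load_center alone.

How it is judged:
By the outcome, as a careful person would: the job done as asked, in the order asked, and still so for the second after the job is handed in, with the robot touching nothing.
Of module1, module2, module3, module4 only 2 to 3 are there at a start; the rules pass over those that are not, and their reading is None.
Of tall_load, short_load only 1 to 2 are there at a start; the rules pass over those that are not, and their reading is None.
At some moment in a run one of module1, module2, module3, module4 may be knocked a few centimetres aside while the robot is not near it.
Once in a run the grip may slacken for a moment while it holds something.
It also fails if it takes over 210 s, if anything falls off the work surface, if the arm or the gripper's body presses on something with over 40 N, if the wrist force passes 120 N, or if a joint passes its speed limit or range.

### The arm

A 6-joint arm with a two-finger parallel gripper is mounted at the origin on the work surface. World frame = base frame: x ahead of the robot, y to its left, z up, the work surface at z = 0. Lengths are in m, angles in rad, forces in N, time in s.
With the tool pointing down it reaches from about 0.275 to 0.875 m from the base axis. Payload 12.5 kg.
Tool frame: the origin (TCP) lies between the finger pads; the fingertips stand 19 mm ahead of it and the grasp point (between the pads) is the TCP; z points along the fingers, y is the line along which they close (so a half turn about z gives the same grasp; the last joint's range is limited). The gripper opens to 85 mm and grips with 20 to 120 N. Pads are 22 mm wide; open, the fingers measure 114 mm over their backs; the gripper's body (76 mm by 85 mm) begins 54 mm behind the grasp point. The pads swing forward as they close: fully open they stand 13 mm farther back than shut.
Start: joints at [-1.432, 0.351, 1.652, -0, 1.139, -0.085], TCP at [0.122, -0.536, 0.25] pointing down, gripper open.
Joint ranges: [-2.75, 2.75], [-0.79, 2.1], [0.01, 2.65], [-1.57, 4.71], [0.07, 3.14], [-2.87, 2.87]. Speed limits (rad/s): [2.22, 2.22, 2.79, 3.14, 3.14, 3.14].

### API

Orientations are given as a unit quaternion [w, x, y, z].
In Python, from cell import r gives the robot as it stands. The module is installed in compiled form; this text tells all that it offers.
- The arm moves only by the shell command python3 -m creep 'ROWS' [FORCE]. ROWS is JSON, a list of rows, each a list of 3 entries, a list of its own where there are three numbers: the shift along the tool's x, y, z in m, then the turn, a rotation vector about the tool's x, y, z in rad, then the opening in per cent of the stroke, from 0 (shut) to 100 (fully open). A call has 1 to 12 rows; each row shifts and turns the commanded pose from where the row before left it, along the tool's axes as they then stand; what a row does not reach is not made up. A row lasts 1/10 s, in which the tool goes at most 50 mm and 8.59 degrees, less where a joint would pass 70% of its speed; a pose out of reach is approached as far as the arm can. A call is refused whole if a number of a shift passes 0.05 or a number of a turn 0.15, either way. A call with a gripper value outside its range is refused whole. The fingers move at their own pace and stop on an object; FORCE is the grip in N (left out, the last holds). Time passes only in rows, so rows that do not move let the fingers close. It gives the time, the measured TCP pose, the force, the opening and the grip force at its end, in the units of the state.
- r.get_state(): the state, without advancing time (a new reading comes with each control period).
- r.read_camera(name): name is "side" or "top" or "wrist"; returns a dict with "pixels" (480x640x3 uint8, blue, green, red), "fx", "fy", "cx", "cy" (pixels), "k1" (the pictures are not rectified: a ray, as slopes to the right and down, at radius r is drawn at 1 + k1 r^2 times it, then the intrinsics apply), "origin" and "orientation" of the camera in the world; the wrist camera has in their place "T_tool_cam" (4x4, takes a point from camera to tool coordinates, whose origin is the TCP and whose axes are the flange's). Camera axes: x right, y up, looking along -z (the intrinsics and any distortion apply to the point x, -y, -z); pixel columns grow to the right and rows downward; lengths in m; the calibration is good to about 2 mm. A picture is of the moment at which its call begins: read the wrist's pose just before it. There is no depth.
- r.close_job(): hands the job in; it is judged then, once.
The state is a dict: "time": time; "joint_pos": joint angles; "joint_velocities": joint speeds; "tau": joint torques, N m; "eef_pos": TCP position; "ee_rot": TCP orientation; "wrist_force": force on the tool from outside, world axes, zero at the start; "moment": the same for the moment, N m; "width": finger opening in m; "grasp_force": force on a finger pad.
Only numpy, scipy, OpenCV 4.12 (cv2) and the standard library are available. Lean on these libraries where they do the work, as an engineer would, in place of code of your own. Each camera call takes 0.05 s, during which the arm holds its last target. There are 200 camera calls.

## Working session

There is one attempt and no reset: what is moved stays moved. The work goes in short steps, Python scripts to look and compute and a shell command to move; the robot and the scene stay as the last step left them, time stands still between calls to the robot, and variables do not carry over. Pictures are saved under pics/ and viewed, at most 14 in all, crops included, and the job is handed in when it is done.

```bash
mkdir -p pics
cat > h.py <<'E'
import numpy as np, cv2
from scipy.spatial.transform import Rotation as R
from cell import r
def q2R(q): return R.from_quat([q[1],q[2],q[3],q[0]]).as_matrix()
def cam(name):
    s=r.get_state(); c=r.read_camera(name)
    if name=='wrist':
        T=np.eye(4); T[:3,:3]=q2R(s['ee_rot']); T[:3,3]=s['eef_pos']; T=T@np.array(c['T_tool_cam'])
        c['o'],c['R']=T[:3,3],T[:3,:3]
    else:
        c['o'],c['R']=np.array(c['origin']),q2R(c['orientation'])
    return c
def ray(c,u,v):
    d=np.array([(u-c['cx'])/c['fx'],(v-c['cy'])/c['fy']]); m=d.copy()
    for _ in range(10): m=d/(1+c['k1']*(m@m))
    return c['R']@np.array([m[0],-m[1],-1])
def onz(c,u,v,z):
    d=ray(c,u,v); return (c['o']+d*(z-c['o'][2])/d[2]).round(4)
def proj(c,p):
    q=c['R'].T@(np.array(p)-c['o']); m=np.array([q[0],-q[1]])/-q[2]; m=m*(1+c['k1']*(m@m))
    return np.array([m[0]*c['fx']+c['cx'],m[1]*c['fy']+c['cy']]).round(1)
def save(c,n): 
    cv2.imwrite('pics/'+n+'.png',c['pixels'])
def st():
    s=r.get_state(); Rm=q2R(s['ee_rot'])
    print('t',round(s['time'],2),'p',np.round(s['eef_pos'],4),'toolx',Rm[:,0].round(3),'tooly',Rm[:,1].round(3),'z',Rm[:,2].round(3),'w',round(s['width'],4),'g',round(s['grasp_force'],1),'F',np.round(s['wrist_force'],1),'q',np.round(s['joint_pos'],2))
E
python3 - <<'E'
from h import *
for n in ['top','side','wrist']:
    c=cam(n); save(c,n+'0'); print(n,c['o'],c['R'].round(2).tolist(),c['fx'],c['k1'])
st()
E
```

```text
top [ 0.35264507 -0.00841498  1.13992606] [[0.03, 0.99, -0.15], [-1.0, 0.03, -0.0], [-0.0, 0.15, 0.99]] 467.5193547845292 0.03653849276067394
side [ 0.34223249 -1.1214949   1.43569176] [[0.99, 0.12, -0.08], [-0.14, 0.77, -0.63], [-0.01, 0.63, 0.78]] 620.459622772025 0.01381846177624186
wrist [ 0.18932098 -0.52072771  0.37209985] [[0.22, 0.94, 0.27], [-0.97, 0.21, 0.06], [-0.0, -0.27, 0.96]] 330.46855316369033 0.015085270726240206
t 0.15 p [ 0.1221 -0.5361  0.2499] toolx [0.975 0.222 0.   ] tooly [ 0.222 -0.975 -0.001] z [-0.     0.001 -1.   ] w 0.085 g 0.0 F [-0.6 -0.3  0.2] q [-1.43  0.35  1.65  0.    1.14 -0.08]
```

View pics/top0.png

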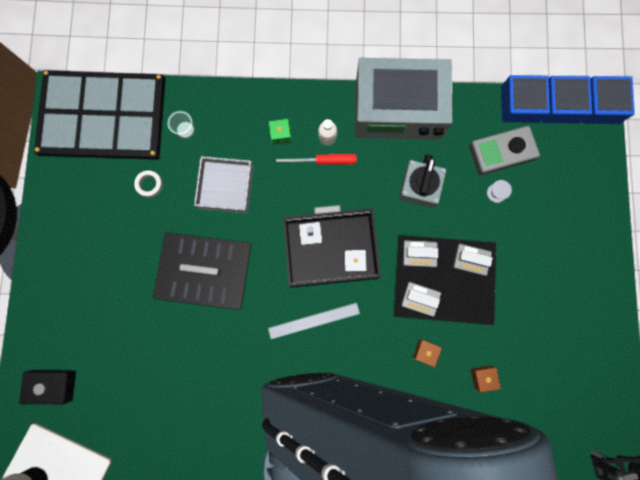

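View pics/side0.png

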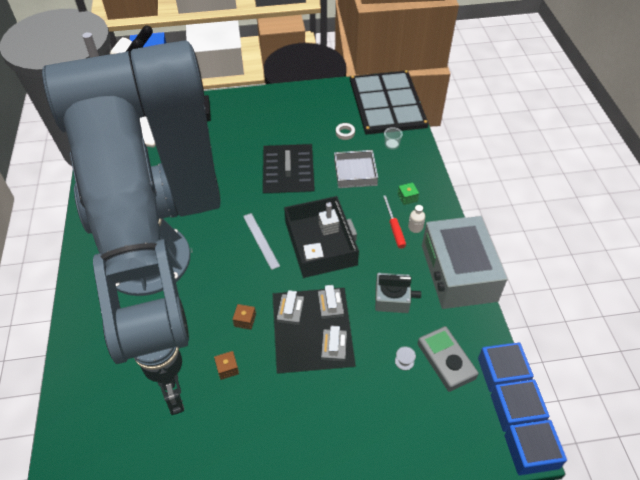

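Run:
```python
from h import *
a=cv2.imread('pics/top0.png'); b=cv2.imread('pics/side0.png')
A=cv2.resize(a[140:330,380:510],None,fx=3,fy=3,interpolation=cv2.INTER_CUBIC)
B=cv2.resize(b[190:380,260:430],None,fx=3,fy=3,interpolation=cv2.INTER_CUBIC)[:, :400]
B2=cv2.resize(b[250:320,360:430],(400,400),interpolation=cv2.INTER_CUBIC)
o=np.zeros((570,795,3),np.uint8); o[:,:390]=A; o[:400,395:795]=B2; cv2.imwrite('pics/c1.png',o)
C=cv2.resize(a[140:310,140:400],(780,510),interpolation=cv2.INTER_CUBIC); cv2.imwrite('pics/c2.png',C)
```

```text
(no output)
```

View pics/c1.png

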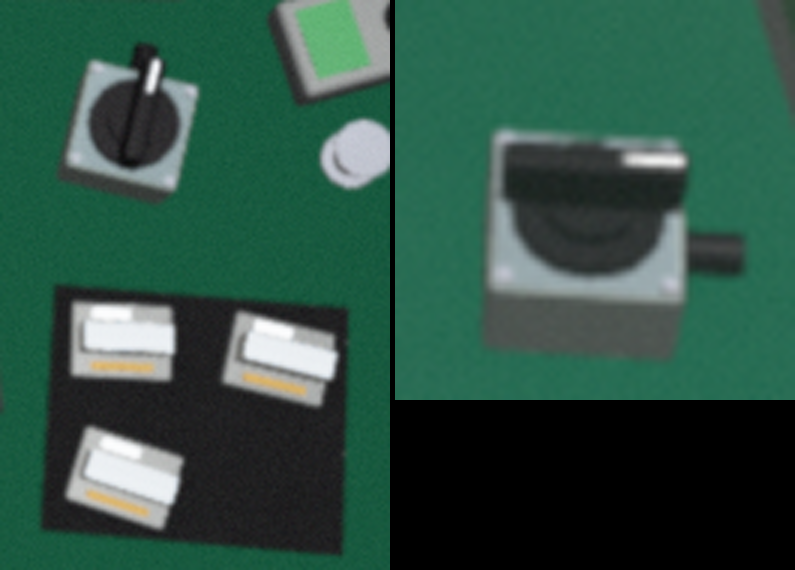

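View pics/c2.png

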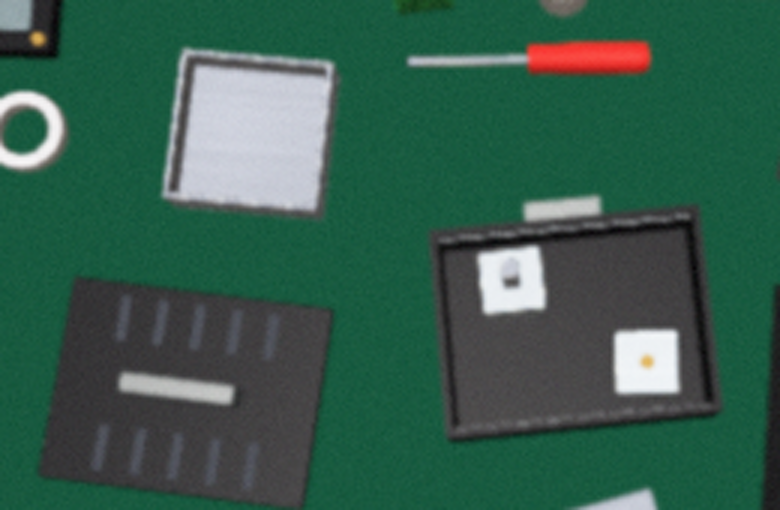

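Run:
```python
from h import *
c=cam('top')
def P(crop,pts,z): 
    o=(380,140) if crop==1 else (140,140)
    return np.array([onz(c,o[0]+u/3,o[1]+v/3,z)[:2] for u,v in pts])
def ang(d): return np.degrees(np.arctan2(d[1],d[0])).round(1)
def quad(n,crop,pts,z):
    p=P(crop,pts,z); e=np.roll(p,-1,0)-p
    print(n,p.mean(0).round(4),'len',np.linalg.norm(e,axis=1).round(3),'ang',[ang(x) for x in e])
quad('iso',1,[(95,62),(198,88),(173,192),(68,163)],.055)
b=P(1,[(155,60),(130,163)],.101); print('bar',b.mean(0),np.linalg.norm(b[0]-b[1]),ang(b[0]-b[1]))
quad('mA top',1,[(84,318),(175,322),(174,355),(84,352)],.047)
quad('mB top',1,[(248,332),(338,352),(332,380),(244,362)],.047)
quad('mC top',1,[(92,450),(182,474),(176,503),(85,478)],.047)
quad('box',2,[(430,232),(697,207),(718,410),(450,438)],.07)
quad('tray',2,[(182,49),(336,63),(322,215),(164,197)],.036)
quad('lid',2,[(76,278),(332,310),(302,508),(38,475)],.018)
b=P(2,[(120,380),(234,395)],.05); print('lidbar',b.mean(0),np.linalg.norm(b[0]-b[1]),ang(b[0]-b[1]))
quad('short',2,[(614,331),(678,331),(680,392),(615,393)],.046)
quad('tall',2,[(478,252),(540,247),(545,307),(485,313)],.056)
print('post',P(2,[(511,266)],.111))
```

```text
iso [ 0.6627 -0.235 ] len [0.084 0.088 0.085 0.086] ang [np.float64(-103.5), np.float64(166.4), np.float64(75.4), np.float64(-14.4)]
bar [ 0.66125 -0.2323 ] 0.08377714485466776 -13.4
mA top [ 0.4946 -0.2323] len [0.071 0.026 0.07  0.027] ang [np.float64(-91.0), np.float64(177.6), np.float64(89.5), np.float64(0.0)]
mB top [ 0.4824 -0.3574] len [0.071 0.023 0.069 0.024] ang [np.float64(-101.4), np.float64(166.5), np.float64(79.7), np.float64(-8.4)]
mC top [ 0.3863 -0.235 ] len [0.071 0.023 0.072 0.022] ang [np.float64(-103.4), np.float64(167.6), np.float64(76.2), np.float64(-14.3)]
box [ 0.4988 -0.0162] len [0.209 0.159 0.205 0.16 ] ang [np.float64(-83.1), np.float64(-173.6), np.float64(97.4), np.float64(7.7)]
tray [0.6521 0.2484] len [0.126 0.127 0.128 0.124] ang [np.float64(-93.8), np.float64(177.7), np.float64(84.9), np.float64(-3.0)]
lid [0.4409 0.2908] len [0.208 0.159 0.21  0.159] ang [np.float64(-95.8), np.float64(174.4), np.float64(84.3), np.float64(-6.3)]
lidbar [0.44135 0.2905 ] 0.0893067186722253 83.9
short [ 0.471  -0.0742] len [0.05  0.048 0.051 0.049] ang [np.float64(-88.5), np.float64(-177.5), np.float64(92.4), np.float64(2.0)]
tall [0.5318 0.0329] len [0.049 0.048 0.047 0.049] ang [np.float64(-83.8), np.float64(-173.8), np.float64(97.2), np.float64(8.4)]
post [[0.533  0.0319]]
```

```bash
cat >> h.py <<'E'
def to(x,y,z,yaw=None,n=None):
    """tool-axis shift (in the present tool axes) and tool-z turn to reach target; yaw = world angle of tool x (deg)"""
    s=r.get_state(); Rm=q2R(s['ee_rot']); d=Rm.T@(np.array([x,y,z])-s['eef_pos'])
    cur=np.degrees(np.arctan2(Rm[1,0],Rm[0,0])); out=''
    if yaw is not None: out='turn z rad %.3f'%np.radians(cur-yaw)
    print('shift',d.round(4),'cur yaw %.1f'%cur,out,'tilt',Rm[:,2].round(3))
E
python3 -m creep '[[[0.0495,-0.0145,0],[0,0,0],100],[[0.0495,-0.0145,0],[0,0,0],100],[[0.0495,-0.0145,0],[0,0,0],100],[[0.0495,-0.0145,0],[0,0,0],100],[[0.0495,-0.0145,0],[0,0,0],100],[[0.0495,-0.0145,0],[0,0,0],100],[[0.0495,-0.0145,0],[0,0,0],100],[[0.0495,-0.0145,0],[0,0,0],100],[[0.0495,-0.0145,0],[0,0,0],100],[[0.0495,-0.0145,0],[0,0,0],100],[[0.0495,-0.0145,0],[0,0,0],100],[[0.0495,-0.0145,0],[0,0,0],100]]' 60
python3 -m creep '[[[0,0,0],[0,0,0.114],100],[[0,0,0],[0,0,0.114],100],[[0,0,0],[0,0,0.114],100],[[0,0,0],[0,0,0.115],100],[[0,0,0],[0,0,0],100]]'
python3 - <<'E'
from h import *
st(); to(.662,-.2335,.25,-13.5)
c=cam('wrist'); save(c,'w1'); print(proj(c,(.662,-.2335,.101)))
E
```

```text
time: 1.4
eef_pos: [0.6477, -0.2426, 0.2501]
ee_rot: [-0.0, 0.994, 0.112, -0.0]
wrist_force: [-0.0, -1.1, -0.4]
width: 0.0856
grasp_force: 0.0
time: 1.9
eef_pos: [0.646, -0.2439, 0.2499]
ee_rot: [-0.0, 0.993, -0.117, -0.0]
wrist_force: [1.1, 0.6, 0.9]
width: 0.0856
grasp_force: 0.0
t 1.9 p [ 0.646  -0.2439  0.2499] toolx [ 0.973 -0.233 -0.001] tooly [-0.233 -0.973 -0.   ] z [-0.001  0.    -1.   ] w 0.0856 g 0.0 F [1.1 0.6 0.9] q [-0.43  0.61  1.24 -0.    1.29  1.38]
shift [ 0.0131 -0.0139 -0.0001] cur yaw -13.5 turn z rad 0.001 tilt [-0.001  0.    -1.   ]
[306.3 218.7]
```

View pics/w1.png

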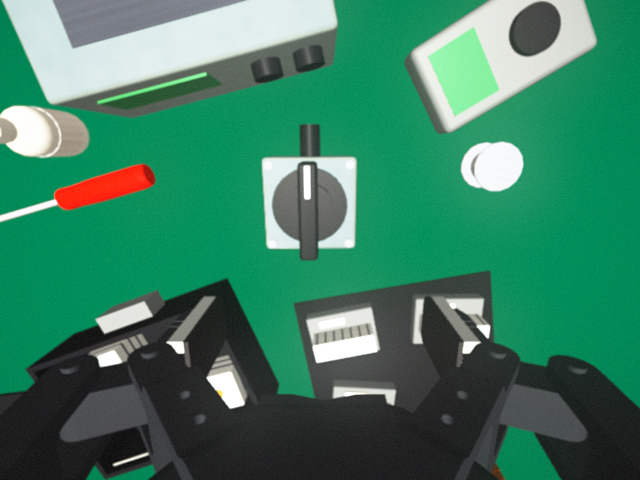

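Run:
```python
from h import *
c=cam('wrist')
print(onz(c,309.7,202.5,.055), onz(c,308,210,.101), onz(c,308,164,.101),onz(c,308.5,249,.101),onz(c,309,258,.101))
a=onz(c,263,157,.055);b=onz(c,355,157,.055);d=onz(c,265,248,.055);print(np.linalg.norm(a-b),np.linalg.norm(a-d),np.degrees(np.arctan2(*(b-a)[1::-1])))
to(.6620,-.2345,.094,-13.5)
```

```text
[ 0.6679 -0.236   0.055 ] [ 0.6687 -0.2366  0.101 ] [ 0.7047 -0.2455  0.101 ] [ 0.6358 -0.2289  0.101 ] [ 0.6278 -0.2273  0.101 ]
0.0854318441800246 0.08821757194572966 -103.12531407946844
shift [ 0.0134 -0.0129  0.1561] cur yaw -13.2 turn z rad 0.006 tilt [-0.  0. -1.]
```

```bash
python3 -m creep '[[[0.0165,-0.0127,0.026],[0,0,0],100],[[0,0,0.03],[0,0,0],100],[[0,0,0.03],[0,0,0],100],[[0,0,0.03],[0,0,0],100],[[0,0,0.02],[0,0,0],100],[[0,0,0.02],[0,0,0],100],[[0,0,0],[0,0,0],100],[[0,0,0],[0,0,0],0],[[0,0,0],[0,0,0],0],[[0,0,0],[0,0,0],0],[[0,0,0],[0,0,0],0],[[0,0,0],[0,0,0],0]]' 40
python3 - <<'E'
from h import *
st(); to(.665,-.2355,.094,-13.5)
E
```

```text
time: 3.2
eef_pos: [0.6654, -0.2351, 0.0951]
ee_rot: [-0.0, 0.993, -0.116, 0.0]
wrist_force: [-4.4, 0.9, 2.2]
width: 0.0156
grasp_force: 40.4
t 3.2 p [ 0.6654 -0.2351  0.0951] toolx [ 0.973 -0.231  0.001] tooly [-0.231 -0.973 -0.001] z [ 0.001  0.001 -1.   ] w 0.0156 g 40.4 F [-4.4  0.9  2.2] q [-0.41  0.8   1.31  0.    1.03  1.4 ]
shift [-0.0003  0.0005  0.0011] cur yaw -13.4 turn z rad 0.003 tilt [ 0.001  0.001 -1.   ]
```

Gripped well (small side force). Turn CCW 90° (negative about tool z).

```bash
python3 -m creep '[[[0,0,0],[0,0,-0.14],0],[[0,0,0],[0,0,-0.14],0],[[0,0,0],[0,0,-0.14],0],[[0,0,0],[0,0,-0.14],0],[[0,0,0],[0,0,-0.14],0],[[0,0,0],[0,0,-0.14],0],[[0,0,0],[0,0,-0.14],0],[[0,0,0],[0,0,-0.14],0],[[0,0,0],[0,0,-0.14],0],[[0,0,0],[0,0,-0.14],0],[[0,0,0],[0,0,-0.14],0],[[0,0,0],[0,0,0],0]]' 
python3 -c "
from h import *
st();to(.665,-.2355,.094,76.5);print(r.get_state()['moment'])"
```

```text
time: 4.4
eef_pos: [0.6658, -0.2357, 0.0951]
ee_rot: [0.001, 0.793, 0.609, 0.001]
wrist_force: [3.0, -1.2, 2.8]
width: 0.0153
grasp_force: 40.5
t 4.4 p [ 0.6658 -0.2357  0.0951] toolx [ 0.259  0.966 -0.   ] tooly [ 0.966 -0.259  0.002] z [ 0.002 -0.001 -1.   ] w 0.0153 g 40.5 F [ 3.  -1.2  2.8] q [-0.41  0.8   1.31  0.    1.03 -0.14]
shift [-0.     -0.0008  0.0011] cur yaw 75.0 turn z rad -0.026 tilt [ 0.002 -0.001 -1.   ]
[-0.10324284 -0.50429825  0.21175143]
```

```bash
python3 -m creep '[[[0,0,0],[0,0,0],100],[[0,0,0],[0,0,0],100],[[0,0,0],[0,0,0],100],[[0,0,0],[0,0,0],100],[[0,0,-0.04],[0,0,0],100],[[0,0,-0.04],[0,0,0],100],[[0,0,-0.04],[0,0,0],100],[[0,0,-0.04],[0,0,0],100]]' 
python3 -m creep '[[[0.0322,-0.0283,0],[0,0,0],100],[[0.0322,-0.0283,0],[0,0,0],100],[[0.0322,-0.0283,0],[0,0,0],100],[[0.0322,-0.0283,0],[0,0,0],100],[[0.0322,-0.0283,0],[0,0,0],100],[[0.0322,-0.0283,0],[0,0,0],100],[[0.0322,-0.0283,0],[0,0,0],100],[[0,0,0],[0,0,-0.127],100],[[0,0,0],[0,0,-0.127],100],[[0,0,0],[0,0,-0.126],100],[[0,0,0],[0,0,0],100]]'
python3 - <<'E'
from h import *
st(); to(.532,.0325,.09,96.8)
c=cam('wrist'); save(c,'w2'); print(proj(c,(.532,.0325,.111)))
t=cam('top'); im=t['pixels'][130:220,380:460]; w=c['pixels'].copy(); w[0:270,0:240]=cv2.resize(im,None,fx=3,fy=3); cv2.imwrite('pics/w2b.png',w)
E
```

```text
time: 5.2
eef_pos: [0.6648, -0.2354, 0.2559]
ee_rot: [-0.0, 0.794, 0.608, -0.0]
wrist_force: [0.6, -0.2, 0.1]
width: 0.0854
grasp_force: 0.0
time: 6.3
eef_pos: [0.5326, 0.0339, 0.2544]
ee_rot: [-0.0, 0.664, 0.747, -0.0]
wrist_force: [-0.6, -0.0, -0.2]
width: 0.085
grasp_force: 0.0
t 6.3 p [0.5326 0.0339 0.2544] toolx [-0.117  0.993 -0.   ] tooly [ 0.993  0.117 -0.   ] z [-0. -0. -1.] w 0.085 g 0.0 F [-0.6 -0.  -0.2] q [-0.02  0.32  1.69 -0.    1.14 -0.14]
shift [-0.0013 -0.0007  0.1644] cur yaw 96.7 turn z rad -0.001 tilt [-0. -0. -1.]
[322.4 237.3]
```

View pics/w2b.png

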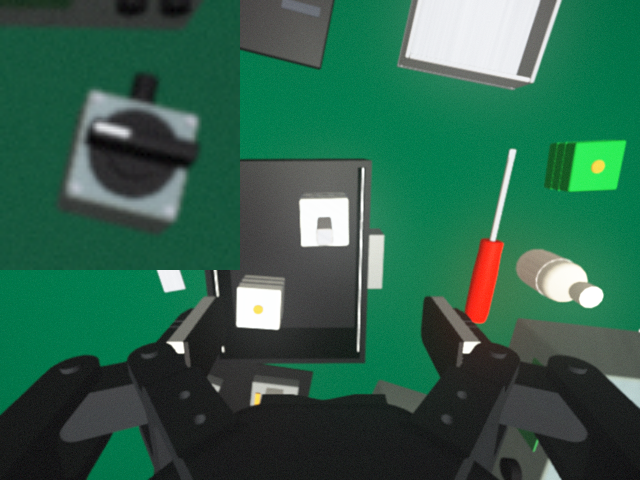

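```bash
python3 -m creep '[[[-0.001,0,0.04],[0,0,0],100],[[0,0,0.04],[0,0,0],100],[[0,0,0.04],[0,0,0],100],[[0,0,0.03],[0,0,0],100],[[0,0,0.012],[0,0,0],100],[[0,0,0],[0,0,0],0],[[0,0,0],[0,0,0],0],[[0,0,0],[0,0,0],0],[[0,0,0],[0,0,0],0],[[0,0,0],[0,0,0],0]]' 80
python3 -m creep '[[[0,0,-0.02],[0,0,0],0],[[0,0,-0.03],[0,0,0],0],[[0,0,-0.03],[0,0,0],0],[[0,0,-0.03],[0,0,0],0],[[0,0,-0.02],[0,0,0],0],[[0,0,0],[0,0,0],0]]'
python3 - <<'E'
from h import *
st(); to(.6525,.2485,.22,84)
E
```

```text
time: 7.4
eef_pos: [0.5333, 0.0328, 0.0932]
ee_rot: [0.001, 0.665, 0.747, 0.001]
wrist_force: [0.6, -1.7, 20.7]
width: 0.0132
grasp_force: 78.4
time: 8.0
eef_pos: [0.5338, 0.0328, 0.2249]
ee_rot: [0.002, 0.665, 0.747, 0.002]
wrist_force: [1.1, 0.4, -3.9]
width: 0.0124
grasp_force: 78.4
t 8.0 p [0.5338 0.0328 0.2249] toolx [-0.116  0.993 -0.001] tooly [0.993 0.116 0.005] z [ 0.005 -0.    -1.   ] w 0.0124 g 78.4 F [ 1.1  0.4 -3.9] q [-0.03  0.35  1.72  0.    1.07 -0.14]
shift [0.2005 0.1428 0.0054] cur yaw 96.6 turn z rad 0.221 tilt [ 0.005 -0.    -1.   ]
```

```bash
python3 -m creep '[[[0.025,0.0178,0],[0,0,0],0],[[0.025,0.0178,0],[0,0,0],0],[[0.025,0.0178,0],[0,0,0],0],[[0.025,0.0178,0],[0,0,0],0],[[0.025,0.0178,0],[0,0,0],0],[[0.025,0.0178,0],[0,0,0],0],[[0.025,0.0178,0],[0,0,0],0],[[0.025,0.0178,0],[0,0,0],0],[[0,0,0],[0,0,0],0]]'
python3 - <<'E'
from h import *
st(); to(.6525,.2485,.093)
c=cam('wrist'); save(c,'w3')
E
```

```text
time: 8.9
eef_pos: [0.6512, 0.2507, 0.2197]
ee_rot: [-0.001, 0.664, 0.748, -0.001]
wrist_force: [-0.2, -0.6, -2.8]
width: 0.0129
grasp_force: 79.0
t 8.9 p [0.6512 0.2507 0.2197] toolx [-0.118  0.993  0.   ] tooly [ 0.993  0.118 -0.002] z [-0.002  0.    -1.   ] w 0.0129 g 79.0 F [-0.2 -0.6 -2.8] q [0.3  0.65 1.25 0.   1.24 0.18]
shift [-0.0024  0.0012  0.1267] cur yaw 96.8  tilt [-0.002  0.    -1.   ]
```

View pics/w3.png

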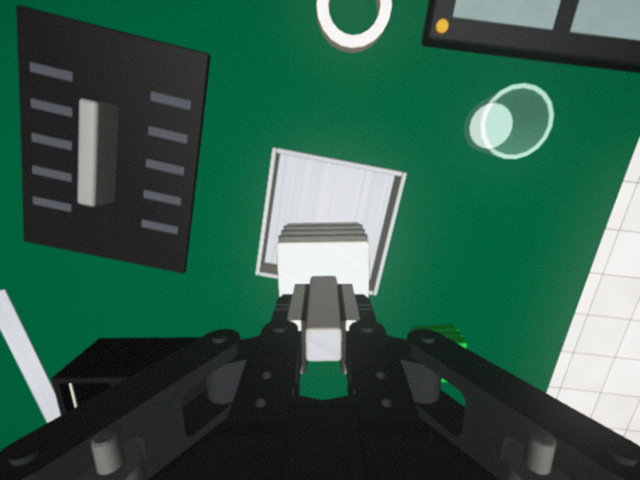

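```bash
python3 -m creep '[[[-0.002,0.001,0.03],[0,0,0],0],[[0,0,0.03],[0,0,0],0],[[0,0,0.03],[0,0,0],0],[[0,0,0.02],[0,0,0],0],[[0,0,0.01],[0,0,0],0],[[0,0,0.006],[0,0,0],0],[[0,0,0],[0,0,0],0]]'
python3 - <<'E'
from h import *
st();c=cam('wrist');print([onz(c,*p,.036)[:2] for p in [(274,149),(406,173),(376,294),(256,275)]])
E
```

```text
time: 9.65
eef_pos: [0.6521, 0.2458, 0.096]
ee_rot: [-0.0, 0.665, 0.747, -0.0]
wrist_force: [-0.2, 0.5, -1.9]
width: 0.0125
grasp_force: 78.9
t 9.65 p [0.6521 0.2458 0.096 ] toolx [-0.115  0.993 -0.   ] tooly [ 0.993  0.115 -0.001] z [-0. -0. -1.] w 0.0125 g 78.9 F [-0.2  0.5 -1.9] q [ 0.29  0.78  1.34 -0.    1.02  0.18]
[array([0.618 , 0.3115]), array([0.6898, 0.3073]), array([0.685 , 0.2352]), array([0.6128, 0.239 ])]
```

```bash
python3 -m creep '[[[0,0,0.004],[0,0,0],0],[[0,0,0.001],[0,0,0],0],[[0,0,0],[0,0,0],0]]'
python3 -m creep '[[[0,0,0],[0,0,0],30],[[0,0,0],[0,0,0],60],[[0,0,0],[0,0,0],100],[[0,0,0],[0,0,0],100],[[0,0,-0.04],[0,0,0],100],[[0,0,-0.04],[0,0,0],100],[[0,0,-0.04],[0,0,0],100],[[0,0,-0.04],[0,0,0],100]]'
python3 - <<'E'
from h import *
st(); to(.4946,-.2323,.25,0)
c=cam('wrist'); print(proj(c,(.652,.2475,.109))); im=c['pixels']
t=cam('top'); o=np.zeros((480,800,3),np.uint8); o[:,:500]=im[:,70:570]; o[:300,500:]=cv2.resize(t['pixels'][140:220,180:260],(300,300)); cv2.imwrite('pics/w4.png',o)
E
```

```text
time: 10.0
eef_pos: [0.6523, 0.2461, 0.0915]
ee_rot: [0.0, 0.665, 0.747, 0.0]
wrist_force: [0.4, -0.0, -2.7]
width: 0.0128
grasp_force: 78.9
time: 10.8
eef_pos: [0.6521, 0.2461, 0.2532]
ee_rot: [0.0, 0.665, 0.747, 0.0]
wrist_force: [0.6, 0.2, -0.1]
width: 0.0851
grasp_force: 0.0
t 10.8 p [0.6521 0.2461 0.2532] toolx [-0.116  0.993  0.   ] tooly [0.993 0.116 0.   ] z [ 0.  0. -1.] w 0.0851 g 0.0 F [ 0.6  0.2 -0.1] q [0.29 0.62 1.22 0.   1.3  0.18]
shift [-0.4569 -0.2119  0.0031] cur yaw 96.6 turn z rad 1.687 tilt [ 0.  0. -1.]
[323.3 233.9]
```

View pics/w4.png

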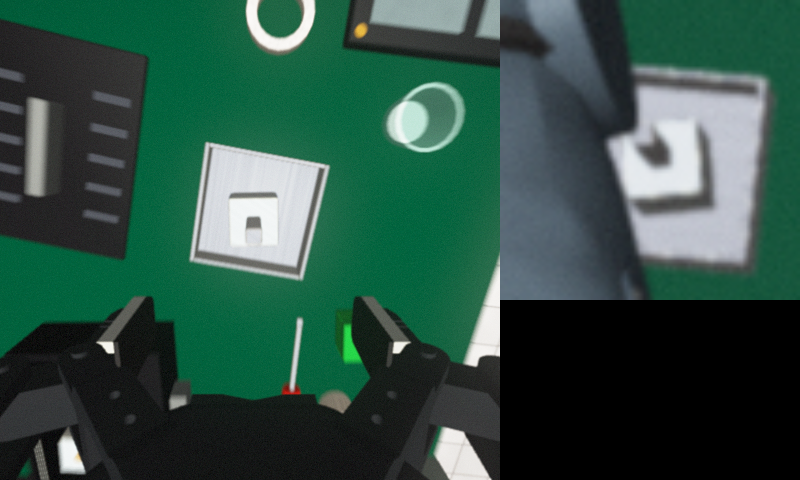

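```bash
python3 -m creep '[[[-0.0381,-0.0177,0],[0,0,0],100],[[-0.0381,-0.0177,0],[0,0,0],100],[[-0.0381,-0.0177,0],[0,0,0],100],[[-0.0381,-0.0177,0],[0,0,0],100],[[-0.0381,-0.0177,0],[0,0,0],100],[[-0.0381,-0.0177,0],[0,0,0],100],[[-0.0381,-0.0177,0],[0,0,0],100],[[-0.0381,-0.0177,0],[0,0,0],100],[[-0.0381,-0.0177,0],[0,0,0],100],[[-0.0381,-0.0177,0],[0,0,0],100],[[-0.0381,-0.0177,0],[0,0,0],100],[[-0.0381,-0.0177,0],[0,0,0.115],100]]'
python3 -m creep '[[[0,0,0],[0,0,0],100]]' 60
python3 - <<'E'
from h import *
st(); to(.4946,-.2323,.041,90)
c=cam('wrist'); save(c,'w5'); print(proj(c,(.4946,-.2323,.047)))
E
```

```text
time: 12.1
eef_pos: [0.4934, -0.2341, 0.251]
ee_rot: [-0.0, 0.707, 0.707, -0.0]
wrist_force: [0.1, -0.3, -0.1]
width: 0.0857
grasp_force: 0.0
time: 12.2
eef_pos: [0.4927, -0.2363, 0.2509]
ee_rot: [0.0, 0.709, 0.705, -0.0]
wrist_force: [-0.6, 0.6, 0.1]
width: 0.0854
grasp_force: 0.0
t 12.2 p [ 0.4927 -0.2363  0.2509] toolx [ 0.007  1.    -0.001] tooly [ 1.    -0.007 -0.   ] z [-0.    -0.001 -1.   ] w 0.0854 g 0.0 F [-0.6  0.6  0.1] q [-0.53  0.34  1.66 -0.    1.14 -0.52]
shift [0.0042 0.0019 0.2099] cur yaw 89.6 turn z rad -0.007 tilt [-0.    -0.001 -1.   ]
[325.1 216.5]
```

View pics/w5.png

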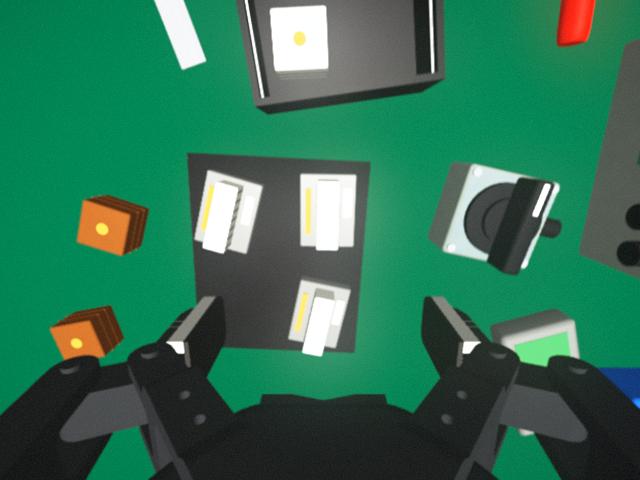

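```bash
python3 -m creep '[[[0.0042,0.004,0.04],[0,0,0],100],[[0,0,0.05],[0,0,0],100],[[0,0,0.05],[0,0,0],100],[[0,0,0.04],[0,0,0],100],[[0,0,0.02],[0,0,0],100],[[0,0,0.01],[0,0,0],80],[[0,0,0],[0,0,0],0],[[0,0,0],[0,0,0],0],[[0,0,0],[0,0,0],0],[[0,0,0],[0,0,0],0],[[0,0,0],[0,0,0],0]]' 80
python3 - <<'E'
from h import *
st()
E
python3 -m creep '[[[0,0,-0.02],[0,0,0],0],[[0,0,-0.03],[0,0,0],0],[[0,0,-0.04],[0,0,0],0],[[0,0,-0.04],[0,0,0],0],[[0,0,-0.03],[0,0,0],0],[[0,0,0],[0,0,0],0]]'
python3 - <<'E'
from h import *
th=np.radians(7.0); C=np.array([.4988,-.0162]); ex=np.array([np.cos(th),np.sin(th)]); ey=np.array([-ex[1],ex[0]])
for a,b in [(1,1),(1,-1),(-1,1)]: print((a,b),C+ex*.035*a+ey*.048*b)
st(); p=C+ex*.035-ey*.048; to(*p,.2,97)
E
```

```text
time: 13.35
eef_pos: [0.4991, -0.2287, 0.0429]
ee_rot: [0.001, 0.707, 0.707, 0.0]
wrist_force: [-1.1, 1.0, 5.7]
width: 0.0208
grasp_force: 79.2
t 13.35 p [ 0.4991 -0.2287  0.0429] toolx [-0.001  1.    -0.001] tooly [1.    0.001 0.002] z [ 0.002 -0.001 -1.   ] w 0.0208 g 79.2 F [-1.1  1.   5.7] q [-0.51  0.64  1.79  0.    0.7  -0.52]
time: 13.95
eef_pos: [0.4998, -0.2292, 0.2062]
ee_rot: [0.004, 0.707, 0.707, 0.001]
wrist_force: [0.5, 0.0, -3.1]
width: 0.0206
grasp_force: 78.8
(1, 1) [0.52768939 0.03570764]
(1, -1) [ 0.53938884 -0.05957679]
(-1, 1) [0.45821116 0.02717679]
t 13.95 p [ 0.4998 -0.2292  0.2062] toolx [-0.001  1.    -0.004] tooly [1.    0.001 0.007] z [ 0.007 -0.004 -1.   ] w 0.0206 g 78.8 F [ 0.5  0.  -3.1] q [-0.51  0.4   1.7   0.    1.03 -0.52]
shift [0.1696 0.0397 0.0058] cur yaw 90.1 turn z rad -0.121 tilt [ 0.007 -0.004 -1.   ]
```

```bash
python3 -m creep '[[[0.0288,0.0066,0],[0,0,0],0],[[0.0288,0.0066,0],[0,0,0],0],[[0.0288,0.0066,0],[0,0,0],0],[[0.0288,0.0066,0],[0,0,0],0],[[0.0288,0.0066,0],[0,0,0],0],[[0.0288,0.0066,0],[0,0,0],0],[[0,0,0],[0,0,-0.121],0],[[0,0,0],[0,0,0],0]]'
python3 - <<'E'
from h import *
st(); to(.539,-.0566,.044,97)
c=cam('wrist'); save(c,'w6')
E
```

```text
time: 14.75
eef_pos: [0.5373, -0.0548, 0.2007]
ee_rot: [-0.0, 0.661, 0.75, -0.0]
wrist_force: [-1.0, 0.7, -1.6]
width: 0.0203
grasp_force: 78.8
t 14.75 p [ 0.5373 -0.0548  0.2007] toolx [-0.125  0.992  0.   ] tooly [ 0.992  0.125 -0.001] z [-0.001  0.    -1.   ] w 0.0203 g 78.8 F [-1.   0.7 -1.6] q [-0.19  0.39  1.73 -0.    1.02 -0.31]
shift [-0.002   0.0016  0.1567] cur yaw 97.2 turn z rad 0.003 tilt [-0.001  0.    -1.   ]
```

View pics/w6.png

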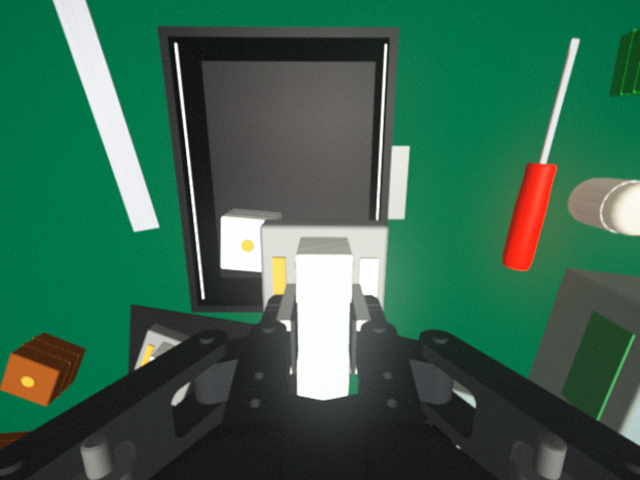

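Run:
```python
from h import *
c=cam('wrist')
tl,tr,bl=[onz(c,*p,.07)[:2] for p in [(158,27),(399,28),(191,312)]]
ang=lambda d:np.degrees(np.arctan2(d[1],d[0]))
print(tl,tr,bl,np.linalg.norm(tl-tr),np.linalg.norm(tl-bl),ang(tr-tl),ang(tl-bl),'centre',(tr+bl)/2)
s=[onz(c,*p,.046)[:2] for p in [(221,216),(281,220),(278,270),(221,270)]]; print('short',s,np.mean(s,0))
```

```text
[0.4102 0.0771] [0.5696 0.0963] [ 0.434  -0.1316] 0.16055217220579732 0.2100526838676431 6.868284815269848 96.50586437567021 centre [ 0.5018  -0.01765]
short [array([ 0.449 , -0.0516]), array([ 0.5   , -0.0489]), array([ 0.5012, -0.0946]), array([ 0.4508, -0.1006])] [ 0.47525  -0.073925]
```

```bash
python3 -m creep '[[[-0.0032,0.0039,0.02],[0,0,0],0],[[0,0,0.035],[0,0,0],0],[[0,0,0.035],[0,0,0],0],[[0,0,0.03],[0,0,0],0],[[0,0,0.02],[0,0,0],0],[[0,0,0.01],[0,0,0],0],[[0,0,0],[0,0,0],0]]'
python3 - <<'E'
from h import *
st(); to(.5415,-.0575,.0459,96.7)
E
```

```text
time: 15.55
eef_pos: [0.5413, -0.0586, 0.0504]
ee_rot: [-0.001, 0.664, 0.748, -0.0]
wrist_force: [-0.4, -0.0, -2.0]
width: 0.0204
grasp_force: 82.6
t 15.55 p [ 0.5413 -0.0586  0.0504] toolx [-0.12   0.993  0.001] tooly [ 0.993  0.12  -0.002] z [-0.002  0.    -1.   ] w 0.0204 g 82.6 F [-0.4 -0.  -2. ] q [-0.19  0.63  1.8   0.    0.72 -0.31]
shift [0.0011 0.0003 0.0045] cur yaw 96.9 turn z rad 0.003 tilt [-0.002  0.    -1.   ]
```

```bash
python3 -m creep '[[[0,0,0.003],[0,0,0],0],[[0,0,0.0015],[0,0,0],0],[[0,0,0],[0,0,0],25],[[0,0,0],[0,0,0],38],[[0,0,0],[0,0,0],38],[[0,0,-0.03],[0,0,0],38],[[0,0,-0.04],[0,0,0],38],[[0,0,-0.05],[0,0,0],38],[[0,0,-0.05],[0,0,0],100],[[0,0,-0.03],[0,0,0],100],[[0,0,0],[0,0,0],100]]'
python3 - <<'E'
from h import *
st(); to(.3863,-.235,.25,76)
c=cam('wrist'); save(c,'w7')
E
```

```text
time: 16.65
eef_pos: [0.5436, -0.0586, 0.2517]
ee_rot: [0.004, 0.663, 0.749, 0.002]
wrist_force: [0.3, 0.0, -0.4]
width: 0.0749
grasp_force: 0.0
t 16.65 p [ 0.5436 -0.0586  0.2517] toolx [-0.122  0.993 -0.003] tooly [0.993 0.122 0.008] z [ 0.008 -0.002 -1.   ] w 0.0749 g 0.0 F [ 0.3  0.  -0.4] q [-0.19  0.34  1.66 -0.    1.13 -0.31]
shift [-0.156  -0.1777  0.0007] cur yaw 97.0 turn z rad 0.366 tilt [ 0.008 -0.002 -1.   ]
```

View pics/w7.png

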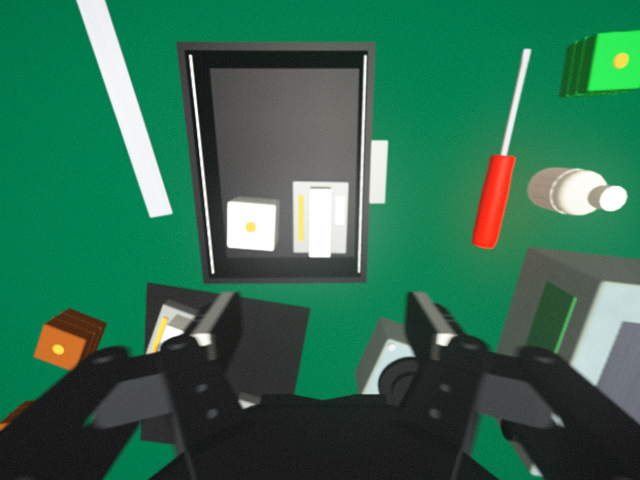

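```bash
cat >> h.py <<'E'
def sinks(c,z=.047,thr=225):
    im=c['pixels']; m=((im.min(2)>thr)).astype(np.uint8); m=cv2.morphologyEx(m,cv2.MORPH_OPEN,np.ones((5,5)))
    n,l,s,_=cv2.connectedComponentsWithStats(m)
    for i in range(1,n):
        if s[i,4]<300: continue
        cs,_=cv2.findContours((l==i).astype(np.uint8),0,2); b=cv2.boxPoints(cv2.minAreaRect(cs[0]))
        p=np.array([onz(c,*q,z)[:2] for q in b]); e=[p[1]-p[0],p[2]-p[1]]; L=[np.linalg.norm(k) for k in e]; k=e[int(np.argmax(L))]
        print('px',b.mean(0).round(),'xy',p.mean(0).round(4),'size',np.round(sorted(L),3),'yaw',round(np.degrees(np.arctan2(k[1],k[0]))%180,1))
E
python3 -m creep '[[[-0.026,-0.0296,0],[0,0,0],100],[[-0.026,-0.0296,0],[0,0,0],100],[[-0.026,-0.0296,0],[0,0,0],100],[[-0.026,-0.0296,0],[0,0,0],100],[[-0.026,-0.0296,0],[0,0,0],100],[[-0.026,-0.0296,0],[0,0,0],100],[[0,0,0],[0,0,0.122],100],[[0,0,0],[0,0,0.122],100],[[0,0,0],[0,0,0.122],100],[[0,0,0],[0,0,0],100]]' 80
python3 - <<'E'
from h import *
st(); to(.3863,-.235,.041,76)
c=cam('wrist'); save(c,'w8'); print(proj(c,(.3863,-.235,.047)),proj(c,(.4824,-.3574,.047)))
for t in (200,225,240): print(t);sinks(c,thr=t)
E
```

```text
time: 17.7
eef_pos: [0.3841, -0.2345, 0.2456]
ee_rot: [-0.001, 0.789, 0.615, -0.0]
wrist_force: [0.4, 0.6, -0.0]
width: 0.0854
grasp_force: 0.0
t 17.7 p [ 0.3841 -0.2345  0.2456] toolx [0.244 0.97  0.001] tooly [ 0.97  -0.244 -0.002] z [-0.002  0.001 -1.   ] w 0.0854 g 0.0 F [ 0.4  0.6 -0. ] q [-0.65  0.17  1.9   0.    1.07 -0.41]
shift [-1.000e-04  2.600e-03  2.046e-01] cur yaw 75.9 turn z rad -0.002 tilt [-0.002  0.001 -1.   ]
[325.8 221.8] [440.9 309.3]
200
px [242.  35.] xy [ 0.3566 -0.0617] size [0.022 0.072] yaw 108.2
px [380.  22.] xy [ 0.472  -0.0797] size [0.043 0.048] yaw 176.9
px [435.  21.] xy [ 0.517  -0.0902] size [0.021 0.037] yaw 97.8
px [471.  14.] xy [ 0.5467 -0.0926] size [0.02 0.03] yaw 165.4
px [604. 147.] xy [ 0.6512 -0.231 ] size [0.048 0.095] yaw 77.1
px [327. 216.] xy [ 0.3884 -0.2309] size [0.053 0.076] yaw 72.1
px [448. 286.] xy [ 0.494  -0.3331] size [0.028 0.048] yaw 82.4
px [577. 306.] xy [ 0.6216 -0.3884] size [0.03  0.041] yaw 40.7
px [602. 323.] xy [ 0.6466 -0.4147] size [0.044 0.044] yaw 166.2
225
px [242.  35.] xy [ 0.3565 -0.0614] size [0.022 0.072] yaw 108.2
px [380.  22.] xy [ 0.4721 -0.0796] size [0.043 0.047] yaw 176.8
px [433.  23.] xy [ 0.5153 -0.0914] size [0.016 0.034] yaw 97.5
px [470.  12.] xy [ 0.5457 -0.0905] size [0.017 0.026] yaw 165.3
px [328. 216.] xy [ 0.389 -0.231] size [0.052 0.076] yaw 73.9
px [448. 292.] xy [ 0.4927 -0.339 ] size [0.027 0.033] yaw 82.2
px [577. 306.] xy [ 0.6214 -0.3877] size [0.027 0.039] yaw 39.4
px [602. 323.] xy [ 0.646  -0.4146] size [0.043 0.044] yaw 89.3
240
px [242.  35.] xy [ 0.3566 -0.0614] size [0.021 0.071] yaw 108.4
px [380.  23.] xy [ 0.4716 -0.0801] size [0.042 0.047] yaw 175.3
px [468.  12.] xy [ 0.5449 -0.0902] size [0.017 0.024] yaw 165.4
px [327. 217.] xy [ 0.3881 -0.2314] size [0.051 0.074] yaw 71.9
px [448. 292.] xy [ 0.4922 -0.3388] size [0.026 0.031] yaw 82.4
px [602. 322.] xy [ 0.6466 -0.4141] size [0.042 0.043] yaw 89.5
```

```bash
sed -i 's/def sinks(c,z=.047,thr=225)/def sinks(c,z=.047,thr=225,k0=17)/; s/np.ones((5,5))/np.ones((k0,k0))/' h.py
python3 - <<'E'
from h import *
c=cam('wrist')
for k in (13,17,19): print(k);sinks(c,k0=k,thr=235)
E
```

```text
13
px [243.  35.] xy [ 0.3568 -0.0619] size [0.022 0.07 ] yaw 108.5
px [380.  23.] xy [ 0.4716 -0.0799] size [0.042 0.047] yaw 174.8
px [469.  10.] xy [ 0.545  -0.0889] size [0.015 0.023] yaw 165.7
px [332. 217.] xy [ 0.3937 -0.233 ] size [0.041 0.072] yaw 77.6
px [447. 289.] xy [ 0.4928 -0.3355] size [0.025 0.025] yaw 82.5
px [601. 324.] xy [ 0.6462 -0.4152] size [0.041 0.041] yaw 166.6
17
px [243.  36.] xy [ 0.3565 -0.0621] size [0.022 0.069] yaw 107.4
px [379.  26.] xy [ 0.4701 -0.0816] size [0.038 0.05 ] yaw 166.0
px [469.  10.] xy [ 0.545  -0.0885] size [0.014 0.021] yaw 165.7
px [332. 219.] xy [ 0.3928 -0.2348] size [0.039 0.069] yaw 77.5
px [447. 288.] xy [ 0.493  -0.3337] size [0.019 0.023] yaw 166.5
px [601. 324.] xy [ 0.6462 -0.4152] size [0.039 0.04 ] yaw 89.6
19
px [243.  35.] xy [ 0.3564 -0.0617] size [0.022 0.068] yaw 107.4
px [379.  26.] xy [ 0.4701 -0.0816] size [0.038 0.05 ] yaw 166.0
px [469.  10.] xy [ 0.545  -0.0882] size [0.014 0.021] yaw 165.7
px [332. 219.] xy [ 0.3928 -0.2348] size [0.039 0.069] yaw 77.5
px [601. 324.] xy [ 0.6462 -0.4151] size [0.037 0.038] yaw 89.4
```

Run:
```python
from h import *
im=cv2.imread('pics/w8.png')
for v in (195,217,238): print(v,[int(x) for x in im[v,280:376:2].min(1)])
m=(im.min(2)>110).astype(np.uint8); hs=cv2.cvtColor(im,cv2.COLOR_BGR2HSV)
y=cv2.inRange(hs,(15,90,120),(35,255,255)); m=m|(y>0).astype(np.uint8); c=cam('wrist')
n,l,s,_=cv2.connectedComponentsWithStats(m); i=l[217,328]; cs,_=cv2.findContours((l==i).astype(np.uint8),0,2); b=cv2.boxPoints(cv2.minAreaRect(cs[0])); print(b.round(),s[i])
print([onz(c,*q,.019)[:2] for q in b],np.mean([onz(c,*q,.019)[:2] for q in b],0))
```

```text
195 [42, 71, 70, 70, 71, 79, 73, 75, 77, 79, 174, 245, 245, 145, 108, 155, 243, 245, 247, 255, 255, 255, 255, 255, 255, 255, 255, 255, 255, 255, 247, 244, 255, 255, 255, 255, 255, 243, 171, 82, 85, 82, 85, 83, 79, 79, 77, 79]
217 [40, 38, 44, 57, 77, 84, 79, 81, 79, 97, 221, 242, 220, 117, 115, 202, 242, 241, 251, 255, 255, 255, 255, 255, 255, 255, 255, 255, 255, 252, 241, 251, 255, 255, 255, 255, 243, 189, 88, 83, 88, 89, 83, 84, 86, 83, 80, 83]
238 [37, 38, 45, 42, 46, 55, 75, 75, 76, 113, 222, 236, 233, 231, 228, 234, 237, 235, 254, 255, 255, 255, 255, 255, 255, 255, 255, 255, 254, 242, 238, 238, 239, 236, 237, 237, 206, 96, 89, 81, 85, 84, 85, 82, 79, 78, 81, 78]
[[297. 254.]
 [300. 175.]
 [358. 178.]
 [354. 256.]] [ 298  176   60   80 4304]
[array([ 0.3453, -0.2685]), array([ 0.371 , -0.1868]), array([ 0.4284, -0.2036]), array([ 0.4065, -0.2866])] [ 0.3878   -0.236375]
```

```bash
python3 -m creep '[[[-0.0005,0.0034,0.04],[0,0,0.02],100],[[0,0,0.05],[0,0,0],100],[[0,0,0.05],[0,0,0],100],[[0,0,0.04],[0,0,0],100],[[0,0,0.015],[0,0,0],100],[[0,0,0.008],[0,0,0],80],[[0,0,0],[0,0,0],0],[[0,0,0],[0,0,0],0],[[0,0,0],[0,0,0],0],[[0,0,0],[0,0,0],0],[[0,0,0],[0,0,0],0]]' 80
python3 - <<'E'
from h import *
st()
E
python3 -m creep '[[[0,0,-0.02],[0,0,0],0],[[0,0,-0.03],[0,0,0],0],[[0,0,-0.04],[0,0,0],0],[[0,0,-0.04],[0,0,0],0],[[0,0,-0.03],[0,0,0],0],[[0,0,0],[0,0,0],0]]'
python3 - <<'E'
from h import *
th=np.radians(6.8); C=np.array([.5005,-.017]); ex=np.array([np.cos(th),np.sin(th)]); ey=np.array([-ex[1],ex[0]])
for a,b in [(1,1),(1,-1),(-1,1)]: print((a,b),C+ex*.036*a+ey*.048*b)
st(); p=C-ex*.036+ey*.048; to(*p,.2,96.8)
E
```

```text
time: 18.95
eef_pos: [0.3884, -0.2364, 0.0451]
ee_rot: [0.001, 0.794, 0.608, 0.0]
wrist_force: [-0.6, 1.4, 9.8]
width: 0.0205
grasp_force: 79.4
t 18.95 p [ 0.3884 -0.2364  0.0451] toolx [ 0.261  0.965 -0.001] tooly [ 0.965 -0.261  0.002] z [ 0.002 -0.001 -1.   ] w 0.0205 g 79.4 F [-0.6  1.4  9.8] q [-0.65  0.53  2.03  0.    0.58 -0.39]
time: 19.55
eef_pos: [0.3892, -0.237, 0.2079]
ee_rot: [0.004, 0.794, 0.608, 0.001]
wrist_force: [1.4, -0.9, -3.1]
width: 0.0206
grasp_force: 79.0
(1, 1) [0.53056337 0.03492489]
(1, -1) [ 0.54193015 -0.0603998 ]
(-1, 1) [0.45906985 0.0263998 ]
t 19.55 p [ 0.3892 -0.237   0.2079] toolx [ 0.261  0.965 -0.003] tooly [ 0.965 -0.261  0.007] z [ 0.006 -0.005 -1.   ] w 0.0206 g 79.0 F [ 1.4 -0.9 -3.1] q [-0.65  0.23  1.93  0.    0.97 -0.39]
shift [ 0.2725 -0.0012  0.0071] cur yaw 74.9 turn z rad -0.382 tilt [ 0.006 -0.005 -1.   ]
```

```bash
python3 -m creep '[[[0.034,0,0],[0,0,0],0],[[0.034,0,0],[0,0,0],0],[[0.034,0,0],[0,0,0],0],[[0.034,0,0],[0,0,0],0],[[0.034,0,0],[0,0,0],0],[[0.034,0,0],[0,0,0],0],[[0.034,0,0],[0,0,0],0],[[0.034,0,0],[0,0,0],0],[[0,0,0],[0,0,-0.128],0],[[0,0,0],[0,0,-0.127],0],[[0,0,0],[0,0,-0.127],0],[[0,0,0],[0,0,0],0]]'
python3 - <<'E'
from h import *
st(); to(.4591,.0264,.048,96.8)
c=cam('wrist'); save(c,'w9'); v=300
im=c['pixels']; print([int(x) for x in im[290,280:376:2].min(1)])
m=(im.min(2)>110).astype(np.uint8)
n,l,s,_=cv2.connectedComponentsWithStats(m); i=l[290,326]; print(s[i])
E
```

```text
time: 20.75
eef_pos: [0.4583, 0.0266, 0.2032]
ee_rot: [-0.0, 0.663, 0.748, -0.0]
wrist_force: [1.2, 0.1, -2.1]
width: 0.0206
grasp_force: 78.9
t 20.75 p [0.4583 0.0266 0.2032] toolx [-0.12   0.993  0.   ] tooly [ 0.993  0.12  -0.001] z [-0.001  0.    -1.   ] w 0.0206 g 78.9 F [ 1.2  0.1 -2.1] q [-0.04  0.25  1.93  0.    0.97 -0.16]
shift [-0.0004  0.0009  0.1552] cur yaw 96.9 turn z rad 0.002 tilt [-0.001  0.    -1.   ]
[110, 108, 122, 133, 136, 136, 138, 137, 203, 253, 253, 253, 253, 253, 254, 254, 254, 254, 253, 253, 253, 253, 253, 253, 253, 253, 253, 253, 254, 254, 253, 253, 253, 253, 253, 247, 156, 150, 149, 151, 150, 253, 255, 255, 255, 255, 255, 255]
[  260   210   168   182 18415]
```

```bash
python3 -m creep '[[[0,0.001,0.02],[0,0,0],0],[[0,0,0.035],[0,0,0],0],[[0,0,0.035],[0,0,0],0],[[0,0,0.03],[0,0,0],0],[[0,0,0.02],[0,0,0],0],[[0,0,0.01],[0,0,0],0],[[0,0,0],[0,0,0],0]]'
python3 -c "
from h import *
to(.4591,.0264,.048,96.8);st()"
```

```text
time: 21.5
eef_pos: [0.4592, 0.0266, 0.0529]
ee_rot: [-0.001, 0.665, 0.747, -0.001]
wrist_force: [0.3, 0.5, -2.6]
width: 0.0203
grasp_force: 78.8
shift [-0.0002 -0.0001  0.0049] cur yaw 96.6 turn z rad -0.003 tilt [-0.002  0.    -1.   ]
t 21.5 p [0.4592 0.0266 0.0529] toolx [-0.116  0.993  0.   ] tooly [ 0.993  0.116 -0.002] z [-0.002  0.    -1.   ] w 0.0203 g 78.8 F [ 0.3  0.5 -2.6] q [-0.04  0.52  2.02  0.    0.61 -0.16]
```

```bash
python3 -m creep '[[[0,0,0.003],[0,0,0],0],[[0,0,0.0018],[0,0,0],0],[[0,0,0],[0,0,0],25],[[0,0,0],[0,0,0],38],[[0,0,0],[0,0,0],38],[[0,0,-0.03],[0,0,0],38],[[0,0,-0.04],[0,0,0],38],[[0,0,-0.05],[0,0,0],38],[[0,0,-0.05],[0,0,0],100],[[0,0,-0.03],[0,0,0],100],[[0,0,0],[0,0,0],100]]'
python3 -m creep '[[[-0.0427,-0.0024,0],[0,0,0],100],[[-0.0427,-0.0024,0],[0,0,0],100],[[-0.0427,-0.0024,0],[0,0,0],100],[[-0.0427,-0.0024,0],[0,0,0],100],[[-0.0427,-0.0024,0],[0,0,0],100],[[-0.0427,-0.0024,0],[0,0,0],100],[[-0.0427,-0.0024,0],[0,0,0],100],[[-0.0427,-0.0024,0],[0,0,0],100],[[-0.0427,-0.0024,0],[0,0,0],100],[[0,0,0],[0,0,0.149],100],[[0,0,0],[0,0,0.149],100],[[0,0,0],[0,0,0],100]]'
python3 - <<'E'
from h import *
st(); to(.4824,-.3574,.043,78.6)
c=cam('wrist'); save(c,'w10'); print(proj(c,(.4824,-.3574,.047)))
im=c['pixels']; m=(im.min(2)>110).astype(np.uint8); hs=cv2.cvtColor(im,cv2.COLOR_BGR2HSV)
m|=(cv2.inRange(hs,(15,90,120),(35,255,255))>0).astype(np.uint8)
n,l,s,_=cv2.connectedComponentsWithStats(m)
for i in range(1,n):
    if s[i,4]<1500: continue
    cs,_=cv2.findContours((l==i).astype(np.uint8),0,2); b=cv2.boxPoints(cv2.minAreaRect(cs[0])); p=np.array([onz(c,*q,.019)[:2] for q in b]); e=p-np.roll(p,1,0)
    print(b.mean(0).round(),p.mean(0).round(4),np.linalg.norm(e,axis=1).round(3),np.degrees(np.arctan2(e[:,1],e[:,0])).round(1))
for v in (195,217,238): print(v,[int(x) for x in im[v,280:376:2].min(1)])
E
```

```text
time: 22.6
eef_pos: [0.4615, 0.0266, 0.2534]
ee_rot: [0.003, 0.664, 0.748, 0.003]
wrist_force: [0.2, -0.5, -0.3]
width: 0.0747
grasp_force: 0.0
time: 23.8
eef_pos: [0.4832, -0.3576, 0.2479]
ee_rot: [-0.001, 0.769, 0.64, -0.0]
wrist_force: [0.4, -0.5, 0.1]
width: 0.0853
grasp_force: 0.0
t 23.8 p [ 0.4832 -0.3576  0.2479] toolx [0.182 0.983 0.001] tooly [ 0.983 -0.182 -0.001] z [-0.001  0.001 -1.   ] w 0.0853 g 0.0 F [ 0.4 -0.5  0.1] q [-0.71  0.45  1.52  0.    1.18 -0.53]
shift [-1.000e-04 -6.000e-04  2.049e-01] cur yaw 79.5 turn z rad 0.016 tilt [-0.001  0.001 -1.   ]
[322.7 221.3]
[510.  50.] [ 0.6837 -0.2361] [0.117 0.088 0.108 0.089] [167.   83.2 -13.1 -90.9]
[595. 241.] [ 0.7698 -0.4426] [0.164 0.088 0.16  0.097] [ 107.1   10.4  -69.6 -166.3]
[326. 216.] [ 0.486  -0.3598] [0.065 0.086 0.061 0.086] [ 168.    76.8  -11.9 -100.4]
[489. 247.] [ 0.6562 -0.4258] [0.07  0.05  0.067 0.052] [ 143.    59.4  -36.2 -117.8]
[526. 466.] [ 0.6884 -0.7428] [0.093 0.046 0.09  0.047] [170.6  86.9  -9.6 -90.1]
195 [77, 82, 83, 83, 84, 84, 85, 88, 90, 112, 245, 252, 238, 132, 134, 236, 252, 251, 255, 255, 255, 255, 255, 255, 255, 255, 255, 255, 255, 254, 250, 254, 255, 255, 255, 255, 252, 232, 108, 100, 97, 99, 102, 97, 69, 60, 59, 64]
217 [79, 78, 79, 84, 88, 85, 89, 96, 88, 141, 245, 249, 198, 135, 157, 248, 250, 250, 255, 255, 255, 255, 255, 255, 255, 255, 255, 255, 255, 251, 251, 255, 255, 255, 255, 254, 247, 130, 106, 101, 100, 106, 104, 100, 98, 74, 69, 68]
238 [76, 79, 82, 82, 86, 90, 86, 90, 90, 179, 247, 245, 229, 230, 235, 247, 247, 247, 255, 255, 255, 255, 255, 255, 255, 255, 255, 255, 255, 247, 248, 248, 247, 247, 248, 246, 175, 103, 102, 99, 98, 96, 97, 98, 95, 95, 68, 62]
```

```bash
python3 -m creep '[[[-0.001,0.0026,0.04],[0,0,0.016],100],[[0,0,0.05],[0,0,0],100],[[0,0,0.05],[0,0,0],100],[[0,0,0.04],[0,0,0],100],[[0,0,0.015],[0,0,0],100],[[0,0,0.009],[0,0,0],80],[[0,0,0],[0,0,0],0],[[0,0,0],[0,0,0],0],[[0,0,0],[0,0,0],0],[[0,0,0],[0,0,0],0],[[0,0,0],[0,0,0],0]]' 80
python3 - <<'E'
from h import *
st()
E
python3 -m creep '[[[0,0,-0.02],[0,0,0],0],[[0,0,-0.03],[0,0,0],0],[[0,0,-0.04],[0,0,0],0],[[0,0,-0.04],[0,0,0],0],[[0,0,-0.03],[0,0,0],0],[[0,0,0],[0,0,0],0]]'
python3 - <<'E'
from h import *
st(); to(.5306,.0349,.2,96.8)
E
```

```text
time: 24.95
eef_pos: [0.4868, -0.3596, 0.0469]
ee_rot: [0.001, 0.773, 0.635, 0.0]
wrist_force: [-1.1, 1.0, 8.5]
width: 0.0201
grasp_force: 79.6
t 24.95 p [ 0.4868 -0.3596  0.0469] toolx [ 0.195  0.981 -0.001] tooly [ 0.981 -0.195  0.003] z [ 0.002 -0.002 -1.   ] w 0.0201 g 79.6 F [-1.1  1.   8.5] q [-0.71  0.71  1.63  0.    0.79 -0.52]
time: 25.55
eef_pos: [0.4873, -0.3601, 0.2102]
ee_rot: [0.004, 0.773, 0.635, 0.001]
wrist_force: [-0.3, -0.9, -2.8]
width: 0.0205
grasp_force: 78.9
t 25.55 p [ 0.4873 -0.3601  0.2102] toolx [ 0.194  0.981 -0.004] tooly [ 0.981 -0.194  0.007] z [ 0.006 -0.005 -1.   ] w 0.0205 g 78.9 F [-0.3 -0.9 -2.8] q [-0.71  0.49  1.55  0.    1.1  -0.52]
shift [ 0.3959 -0.0344  0.0083] cur yaw 78.8 turn z rad -0.314 tilt [ 0.006 -0.005 -1.   ]
```

```bash
python3 -m creep '[[[0.0396,-0.0034,0],[0,0,0],0],[[0.0396,-0.0034,0],[0,0,0],0],[[0.0396,-0.0034,0],[0,0,0],0],[[0.0396,-0.0034,0],[0,0,0],0],[[0.0396,-0.0034,0],[0,0,0],0],[[0.0396,-0.0034,0],[0,0,0],0],[[0.0396,-0.0034,0],[0,0,0],0],[[0.0396,-0.0034,0],[0,0,0],0],[[0.0396,-0.0034,0],[0,0,0],0],[[0.0396,-0.0034,0],[0,0,0],0]]'
python3 -m creep '[[[0,0,0],[0,0,-0.105],0],[[0,0,0],[0,0,-0.105],0],[[0,0,0],[0,0,-0.104],0],[[0,0,0],[0,0,0],0]]'
python3 - <<'E'
from h import *
st(); to(.531,.0349,.05,96.8)
c=cam('wrist'); save(c,'w11')
E
```

```text
time: 26.55
eef_pos: [0.5292, 0.0377, 0.2045]
ee_rot: [-0.0, 0.773, 0.635, -0.0]
wrist_force: [0.5, -0.4, -1.8]
width: 0.0204
grasp_force: 78.7
time: 26.95
eef_pos: [0.5293, 0.0362, 0.2044]
ee_rot: [-0.0, 0.663, 0.748, -0.0]
wrist_force: [-0.1, -0.2, -2.7]
width: 0.0204
grasp_force: 78.9
t 26.95 p [0.5293 0.0362 0.2044] toolx [-0.12   0.993  0.   ] tooly [ 0.993  0.12  -0.001] z [-0.001 -0.    -1.   ] w 0.0204 g 78.9 F [-0.1 -0.2 -2.7] q [-0.02  0.37  1.75 -0.    1.02 -0.14]
shift [-0.0015  0.0017  0.1544] cur yaw 96.9 turn z rad 0.001 tilt [-0.001 -0.    -1.   ]
```

View pics/w11.png

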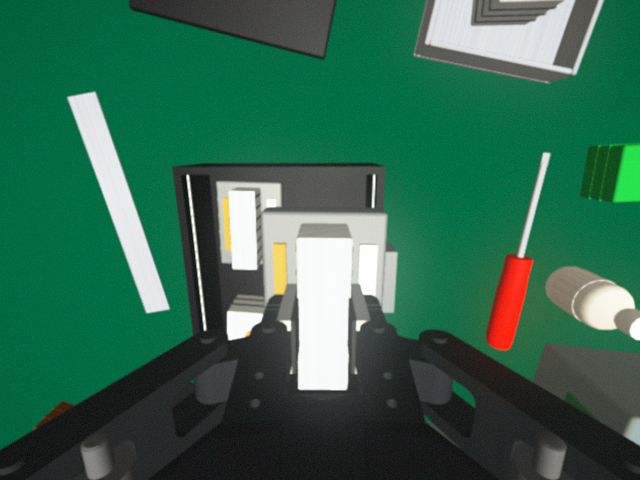

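```bash
python3 -m creep '[[[-0.0015,0.0017,0.02],[0,0,0],0],[[0,0,0.035],[0,0,0],0],[[0,0,0.035],[0,0,0],0],[[0,0,0.03],[0,0,0],0],[[0,0,0.02],[0,0,0],0],[[0,0,0.01],[0,0,0],0],[[0,0,0],[0,0,0],0]]'
python3 -c "
from h import *
to(.531,.0349,.0499,96.8);st()"
```

```text
time: 27.7
eef_pos: [0.531, 0.0347, 0.054]
ee_rot: [-0.001, 0.665, 0.747, -0.001]
wrist_force: [0.4, 0.1, -2.0]
width: 0.0201
grasp_force: 78.8
shift [0.0002 0.     0.0041] cur yaw 96.7 turn z rad -0.003 tilt [-0.002  0.    -1.   ]
t 27.7 p [0.531  0.0347 0.054 ] toolx [-0.116  0.993  0.   ] tooly [ 0.993  0.116 -0.002] z [-0.002  0.    -1.   ] w 0.0201 g 78.8 F [ 0.4  0.1 -2. ] q [-0.02  0.61  1.83  0.    0.71 -0.14]
```

```bash
python3 -m creep '[[[0,0,0.003],[0,0,0],0],[[0,0,0.0012],[0,0,0],0],[[0,0,0],[0,0,0],25],[[0,0,0],[0,0,0],38],[[0,0,0],[0,0,0],38],[[0,0,-0.03],[0,0,0],38],[[0,0,-0.04],[0,0,0],38],[[0,0,-0.05],[0,0,0],38],[[0,0,-0.05],[0,0,0],100],[[0,0,-0.03],[0,0,0],100],[[0,0,0],[0,0,0],100]]'
python3 -c "
from h import *
c=cam('wrist'); save(c,'w12')"
python3 -m creep '[[[0.0377,-0.0086,0],[0,0,0],100],[[0.0377,-0.0086,0],[0,0,0],100],[[0.0377,-0.0086,0],[0,0,0],100],[[0.0377,-0.0086,0],[0,0,0],100],[[0.0377,-0.0086,0],[0,0,0],100],[[0.0377,-0.0086,0],[0,0,0],100],[[0.0377,-0.0086,0],[0,0,0],100],[[0,0,0],[0,0,0.112],100],[[0,0,0],[0,0,0.111],100],[[0,0,0],[0,0,0],100]]'
python3 - <<'E'
from h import *
st(); to(.4413,.2905,.034,83.9)
c=cam('wrist'); t=cam('top'); print(proj(c,(.4413,.2905,.05)))
im=c['pixels']; cv2.imwrite('pics/w13.png',im); o=np.zeros((600,640,3),np.uint8); o[:360,:]=im[60:420]
w=cv2.imread('pics/w12.png'); o[360:,:320]=w[100:340,160:480]; o[360:,320:]=cv2.resize(t['pixels'][200:290,280:400],(320,240)); cv2.imwrite('pics/m1.png',o)
E
```

```text
time: 28.8
eef_pos: [0.5333, 0.0348, 0.2556]
ee_rot: [0.003, 0.664, 0.748, 0.003]
wrist_force: [-0.3, 0.1, -0.6]
width: 0.0744
grasp_force: 0.0
time: 29.85
eef_pos: [0.4401, 0.2898, 0.2494]
ee_rot: [-0.0, 0.744, 0.669, -0.001]
wrist_force: [-0.2, 0.2, -0.2]
width: 0.0855
grasp_force: 0.0
t 29.85 p [0.4401 0.2898 0.2494] toolx [ 0.106  0.994 -0.001] tooly [ 0.994 -0.106 -0.002] z [-0.002 -0.001 -1.   ] w 0.0855 g 0.0 F [-0.2  0.2 -0.2] q [ 0.49  0.31  1.71 -0.    1.12  0.6 ]
shift [0.0011 0.0015 0.2154] cur yaw 83.9 turn z rad 0.000 tilt [-0.002 -0.001 -1.   ]
[324.7 220.4]
```

View pics/m1.png

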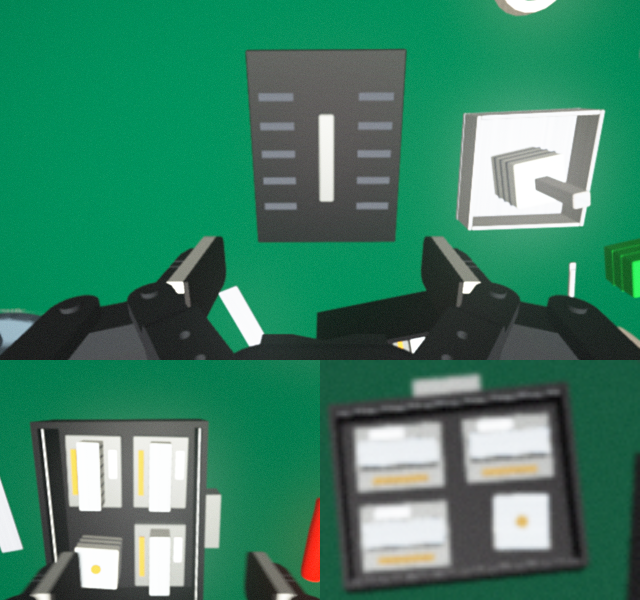

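```bash
python3 -m creep '[[[0.002,0.0022,0.04],[0,0,0],100],[[0,0,0.05],[0,0,0],100],[[0,0,0.05],[0,0,0],100],[[0,0,0.04],[0,0,0],100],[[0,0,0.018],[0,0,0],100],[[0,0,0.01],[0,0,0],80],[[0,0,0],[0,0,0],0],[[0,0,0],[0,0,0],0],[[0,0,0],[0,0,0],0],[[0,0,0],[0,0,0],0],[[0,0,0],[0,0,0],0]]' 110
python3 -c "
from h import *
st()"
python3 -m creep '[[[0,0,-0.02],[0,0,0],0],[[0,0,-0.03],[0,0,0],0],[[0,0,-0.04],[0,0,0],0],[[0,0,-0.04],[0,0,0],0],[[0,0,-0.03],[0,0,0],0],[[0,0,0],[0,0,0],0]]'
python3 - <<'E'
from h import *
st(); to(.5005,-.017,.2,96.8)
E
```

```text
time: 31.05
eef_pos: [0.4437, 0.2918, 0.0442]
ee_rot: [0.0, 0.743, 0.669, 0.001]
wrist_force: [-1.4, -1.7, 8.7]
width: 0.0139
grasp_force: 108.3
t 31.05 p [0.4437 0.2918 0.0442] toolx [0.104 0.995 0.001] tooly [ 0.995 -0.104  0.002] z [ 0.002  0.001 -1.   ] w 0.0139 g 108.3 F [-1.4 -1.7  8.7] q [ 0.49  0.62  1.84 -0.    0.68  0.6 ]
time: 31.65
eef_pos: [0.4446, 0.2923, 0.2072]
ee_rot: [0.001, 0.743, 0.669, 0.004]
wrist_force: [1.3, -0.1, -3.3]
width: 0.0139
grasp_force: 108.2
t 31.65 p [0.4446 0.2923 0.2072] toolx [0.105 0.995 0.004] tooly [ 0.995 -0.105  0.006] z [ 0.007  0.004 -1.   ] w 0.0139 g 108.2 F [ 1.3 -0.1 -3.3] q [ 0.49  0.37  1.75 -0.    1.02  0.6 ]
shift [-0.3018  0.0879  0.0064] cur yaw 84.0 turn z rad -0.223 tilt [ 0.007  0.004 -1.   ]
```

```bash
python3 -m creep '[[[-0.0302,0.0088,0],[0,0,0],0],[[-0.0302,0.0088,0],[0,0,0],0],[[-0.0302,0.0088,0],[0,0,0],0],[[-0.0302,0.0088,0],[0,0,0],0],[[-0.0302,0.0088,0],[0,0,0],0],[[-0.0302,0.0088,0],[0,0,0],0],[[-0.0302,0.0088,0],[0,0,0],0],[[-0.0302,0.0088,0],[0,0,0],0],[[-0.0302,0.0088,0],[0,0,0],0],[[-0.0302,0.0088,0],[0,0,0],0],[[0,0,0],[0,0,-0.112],0],[[0,0,0],[0,0,-0.111],0]]'
python3 -m creep '[[[0,0,0],[0,0,0],0]]'
python3 - <<'E'
from h import *
st(); to(.5005,-.017,.1022,96.8)
T=np.array(r.read_camera('wrist')['T_tool_cam']); c=r.read_camera('wrist')
def pose(p,x,z):
    x=np.array(x);z=np.array(z);z=z/np.linalg.norm(z);x=x-z*(x@z);x/=np.linalg.norm(x);M=np.eye(4);M[:3,:3]=np.c_[x,np.cross(z,x),z];M[:3,3]=p;M=M@T;c['o'],c['R']=M[:3,3],M[:3,:3]
pose((.5436,-.0586,.2517),(-.122,.993,-.003),(.008,-.002,-1)); q=np.array([onz(c,*u,.07)[:2] for u in [(177,42),(375,42),(366,283),(206,283)]]); print('w7',q,q.mean(0))
s=r.get_state()
t=cam('top'); im=t['pixels']; o=np.zeros((600,800,3),np.uint8)
sd=cam('side'); w=cam('wrist')
o[:480,:640]=w['pixels']; o[300:,480:]=cv2.resize(sd['pixels'][190:280,270:366],(320,300)); cv2.imwrite('pics/m2.png',o)
E
```

```text
time: 32.85
eef_pos: [0.4984, -0.0189, 0.2017]
ee_rot: [-0.001, 0.663, 0.749, -0.0]
wrist_force: [0.4, 0.3, -2.9]
width: 0.0139
grasp_force: 107.9
time: 32.95
eef_pos: [0.4984, -0.0182, 0.2018]
ee_rot: [-0.001, 0.664, 0.748, -0.0]
wrist_force: [-0.3, 0.5, -2.9]
width: 0.014
grasp_force: 107.9
t 32.95 p [ 0.4984 -0.0182  0.2018] toolx [-0.119  0.993  0.   ] tooly [ 0.993  0.119 -0.001] z [-0.002  0.    -1.   ] w 0.014 g 107.9 F [-0.3  0.5 -2.9] q [-0.13  0.32  1.83  0.    0.99 -0.25]
shift [0.0009 0.0024 0.0996] cur yaw 96.8 turn z rad 0.001 tilt [-0.002  0.    -1.   ]
w7 [[ 0.4095  0.0771]
 [ 0.568   0.0974]
 [ 0.5943 -0.1119]
 [ 0.4374 -0.1306]] [ 0.5023 -0.017 ]
```

```bash
python3 -m creep '[[[0.0008,0.0032,0],[0,0,0],0],[[0,0,0.03],[0,0,0],0],[[0,0,0.03],[0,0,0],0],[[0,0,0.02],[0,0,0],0],[[0,0,0.004],[0,0,0],0],[[0,0,0.004],[0,0,0],0],[[0,0,0.004],[0,0,0],0],[[0,0,0],[0,0,0],0]]'
python3 -c "
from h import *
to(.5015,-.017,.1022,96.8);st()"
```

```text
time: 34.0
eef_pos: [0.5024, -0.0169, 0.1112]
ee_rot: [0.0, 0.664, 0.748, 0.0]
wrist_force: [-0.6, -0.3, -2.6]
width: 0.0141
grasp_force: 107.8
shift [-0.     -0.0009  0.009 ] cur yaw 96.8 turn z rad -0.001 tilt [ 0.001 -0.    -1.   ]
t 34.0 p [ 0.5024 -0.0169  0.1112] toolx [-0.118  0.993 -0.   ] tooly [0.993 0.118 0.001] z [ 0.001 -0.    -1.   ] w 0.0141 g 107.8 F [-0.6 -0.3 -2.6] q [-0.13  0.46  1.89  0.    0.79 -0.24]
```

```bash
python3 -m creep '[[[0,0,0.003],[0,0,0],0],[[0,0,0.003],[0,0,0],0],[[0,0,0.002],[0,0,0],0],[[0,0,0.001],[0,0,0],0],[[0,0,0],[0,0,0],0]]'
python3 -c "
from h import *
to(.5015,-.017,.1022,96.8);st()"
```

```text
time: 34.5
eef_pos: [0.5021, -0.0169, 0.1022]
ee_rot: [-0.0, 0.664, 0.748, -0.0]
wrist_force: [-3.5, -0.2, 4.9]
width: 0.0137
grasp_force: 109.0
shift [-0.     -0.0006  0.    ] cur yaw 96.8 turn z rad -0.001 tilt [-0.  0. -1.]
t 34.5 p [ 0.5021 -0.0169  0.1022] toolx [-0.118  0.993  0.   ] tooly [ 0.993  0.118 -0.   ] z [-0.  0. -1.] w 0.0137 g 109.0 F [-3.5 -0.2  4.9] q [-0.13  0.48  1.89 -0.    0.77 -0.24]
```

```bash
python3 -m creep '[[[0,0,0],[0,0,0],30],[[0,0,0],[0,0,0],70],[[0,0,0],[0,0,0],100],[[0,0,0],[0,0,0],100],[[0,0,-0.03],[0,0,0],100],[[0,0,-0.04],[0,0,0],100],[[0,0,-0.04],[0,0,0],100],[[0,0,-0.04],[0,0,0],100],[[0,0,0],[0,0,0],100]]'
python3 -m creep '[[[-0.0394,0.0228,0],[0,0,0],100],[[-0.0394,0.0228,0],[0,0,0],100],[[-0.0394,0.0228,0],[0,0,0],100],[[-0.0394,0.0228,0],[0,0,0],100],[[-0.0394,0.0228,0],[0,0,0],100],[[-0.0394,0.0228,0],[0,0,0],100],[[0,0,0],[0,0,0.118],100],[[0,0,0],[0,0,0.118],100],[[0,0,0],[0,0,0.118],100],[[0,0,0],[0,0,0],100]]' 40
python3 - <<'E'
from h import *
st(); to(.6655,-.2355,.094,76.6)
t=cam('top'); s=cam('side'); w=cam('wrist')
im=t['pixels']; g=im[200:300,270:390]
# lid bar: bright grey blob on box
m=(g.min(2)>140).astype(np.uint8); n,l,st_,ce=cv2.connectedComponentsWithStats(m)
for i in range(1,n):
    if st_[i,4]>40: print('blob',ce[i]+[270,200],st_[i,4],onz(t,*(ce[i]+[270,200]),.108))
print('expect',proj(t,(.502,-.017,.108)))
o=np.zeros((600,800,3),np.uint8); o[:300,:400]=cv2.resize(im[190:300,260:407],(400,300)); o[300:,:400]=cv2.resize(s['pixels'][185:285,270:403],(400,300)); o[:480,400:]=w['pixels'][:,120:520]; cv2.imwrite('pics/m3.png',o)
E
```

```text
time: 35.4
eef_pos: [0.5041, -0.0171, 0.2568]
ee_rot: [0.004, 0.664, 0.748, 0.002]
wrist_force: [0.1, 0.6, 0.3]
width: 0.0853
grasp_force: 0.0
time: 36.4
eef_pos: [0.6656, -0.2355, 0.2505]
ee_rot: [-0.001, 0.786, 0.618, -0.0]
wrist_force: [0.4, 0.3, -0.2]
width: 0.0856
grasp_force: 0.0
t 36.4 p [ 0.6656 -0.2355  0.2505] toolx [0.236 0.972 0.   ] tooly [ 0.972 -0.236 -0.001] z [-0.001  0.001 -1.   ] w 0.0856 g 0.0 F [ 0.4  0.3 -0.2] q [-0.41  0.64  1.19 -0.    1.31 -0.17]
shift [-0.000e+00  1.000e-04  1.565e-01] cur yaw 76.4 turn z rad -0.004 tilt [-0.001  0.001 -1.   ]
blob [326.93877551 208.8877551 ] 98 [ 0.5797 -0.0041  0.108 ]
blob [331.5776699  243.57281553] 206 [ 0.501  -0.0164  0.108 ]
expect [331.9 243.1]
```

View pics/m3.png

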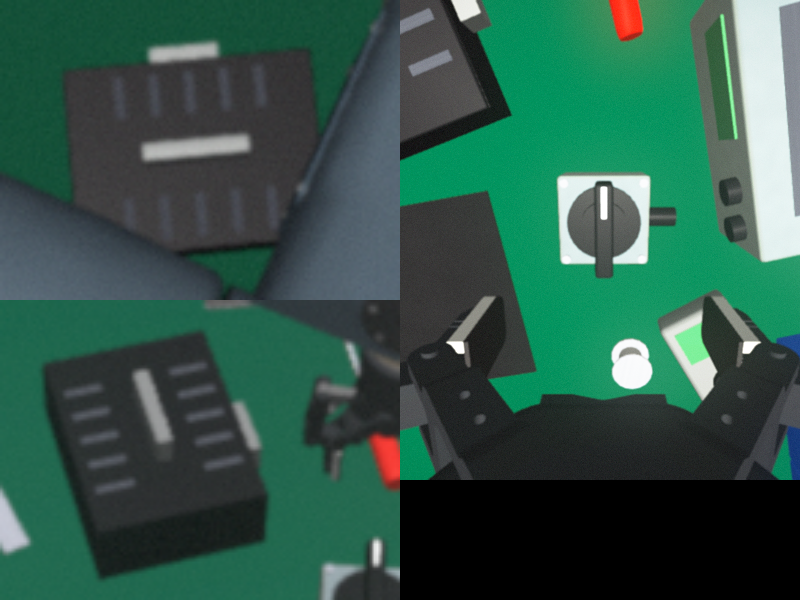

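```bash
python3 -m creep '[[[0,0,0.026],[0,0,-0.004],100],[[0,0,0.03],[0,0,0],100],[[0,0,0.03],[0,0,0],100],[[0,0,0.03],[0,0,0],100],[[0,0,0.02],[0,0,0],100],[[0,0,0.02],[0,0,0],100],[[0,0,0],[0,0,0],100],[[0,0,0],[0,0,0],0],[[0,0,0],[0,0,0],0],[[0,0,0],[0,0,0],0],[[0,0,0],[0,0,0],0],[[0,0,0],[0,0,0],0]]' 40
python3 -c "
from h import *
st()"
python3 -m creep '[[[0,0,0],[0,0,0.14],0],[[0,0,0],[0,0,0.14],0],[[0,0,0],[0,0,0.14],0],[[0,0,0],[0,0,0.14],0],[[0,0,0],[0,0,0.14],0],[[0,0,0],[0,0,0.14],0],[[0,0,0],[0,0,0.14],0],[[0,0,0],[0,0,0.14],0],[[0,0,0],[0,0,0.14],0],[[0,0,0],[0,0,0.14],0],[[0,0,0],[0,0,0.14],0],[[0,0,0],[0,0,0.03],0]]' 
python3 -c "
from h import *
st();to(.665,-.2355,.094,-13.5);print(r.get_state()['moment'])"
```

```text
time: 37.75
eef_pos: [0.6659, -0.2356, 0.0965]
ee_rot: [0.0, 0.784, 0.621, 0.0]
wrist_force: [-3.4, 1.6, 2.8]
width: 0.015
grasp_force: 40.8
t 37.75 p [ 0.6659 -0.2356  0.0965] toolx [ 0.23   0.973 -0.   ] tooly [ 0.973 -0.23   0.001] z [ 0.001 -0.    -1.   ] w 0.015 g 40.8 F [-3.4  1.6  2.8] q [-0.41  0.8   1.31 -0.    1.04 -0.17]
time: 38.95
eef_pos: [0.6656, -0.2351, 0.0964]
ee_rot: [-0.0, 0.993, -0.118, -0.0]
wrist_force: [-3.4, 3.3, 6.3]
width: 0.0155
grasp_force: 41.1
t 38.95 p [ 0.6656 -0.2351  0.0964] toolx [ 0.972 -0.234 -0.001] tooly [-0.234 -0.972 -0.001] z [-0.001  0.001 -1.   ] w 0.0155 g 41.1 F [-3.4  3.3  6.3] q [-0.41  0.8   1.31  0.    1.04  1.4 ]
shift [-0.0005  0.0005  0.0024] cur yaw -13.5 turn z rad -0.000 tilt [-0.001  0.001 -1.   ]
[0.53920887 0.58859098 0.21061544]
```

Release and lift, then check bar orientation numerically (the picture allowance is spent).

```bash
python3 -m creep '[[[0,0,0],[0,0,0],50],[[0,0,0],[0,0,0],100],[[0,0,0],[0,0,0],100],[[0,0,0],[0,0,0],100],[[0,0,-0.04],[0,0,0],100],[[0,0,-0.04],[0,0,0],100],[[0,0,-0.04],[0,0,0],100],[[0,0,-0.04],[0,0,0],100],[[0,0,0],[0,0,0],100],[[0,0,0],[0,0,0],100]]'
python3 - <<'E'
from h import *
st(); c=cam('wrist'); im=c['pixels']; 
# white line on the black bar: bright blob surrounded by dark
h=np.array([.6655,-.2355]); print('centre',proj(c,(*h,.101)))
for yaw in (-13.4,76.6,-103.4,166.6):
    a=np.radians(yaw); print(yaw,[(int(im[int(v),int(u)].min()),int(im[int(v),int(u)].max())) for rr in (.005,.012,.02,.026,.032,.038) for u,v in [proj(c,(*(h+rr*np.array([np.cos(a),np.sin(a)])),.101))]])
m=(im.min(2)>200).astype(np.uint8); n,l,s,ce=cv2.connectedComponentsWithStats(m)
for i in range(1,n):
    if 80<s[i,4]<600 and abs(ce[i][0]-322)<60 and abs(ce[i][1]-220)<80:
        cs,_=cv2.findContours((l==i).astype(np.uint8),0,2); b=cv2.boxPoints(cv2.minAreaRect(cs[0])); p=np.array([onz(c,*q,.101)[:2] for q in b]); e=[p[1]-p[0],p[2]-p[1]]; k=max(e,key=np.linalg.norm); print('line',ce[i],p.mean(0),[np.linalg.norm(x).round(4) for x in e],np.degrees(np.arctan2(k[1],k[0])))
t=cam('top'); b=t['pixels'][200:300,270:390].min(2)>140; n,l,s,ce=cv2.connectedComponentsWithStats(b.astype(np.uint8)); print([onz(t,*(ce[i]+[270,200]),.108) for i in range(1,n) if s[i,4]>40])
E
```

```text
time: 39.95
eef_pos: [0.6659, -0.2356, 0.2564]
ee_rot: [0.0, 0.993, -0.115, 0.001]
wrist_force: [-0.8, 0.5, -1.2]
width: 0.0853
grasp_force: 0.0
t 39.95 p [ 0.6659 -0.2356  0.2564] toolx [ 0.973 -0.229  0.001] tooly [-0.229 -0.973  0.   ] z [ 0.001 -0.001 -1.   ] w 0.0853 g 0.0 F [-0.8  0.5 -1.2] q [-0.41  0.64  1.18 -0.    1.32  1.4 ]
centre [322.8 232.8]
-13.4 [(96, 100), (180, 183), (255, 255), (255, 255), (255, 255), (255, 255)]
76.6 [(100, 103), (104, 107), (103, 106), (101, 105), (231, 242), (86, 162)]
-103.4 [(85, 89), (100, 104), (101, 102), (93, 97), (225, 240), (170, 198)]
166.6 [(88, 93), (87, 92), (79, 84), (77, 84), (80, 83), (70, 75)]
line [322.48691099 202.58115183] [ 0.691075 -0.241225] [np.float64(0.0042), np.float64(0.0263)] 166.80938928779324
[array([ 0.5797, -0.004 ,  0.108 ]), array([ 0.501 , -0.0163,  0.108 ])]
```

```bash
python3 -c "
from cell import r
print(r.close_job())"
```

```text
the job is handed in; nothing more can be done
None
```

The job is handed in at about 40 s of robot time, with no verdict returned: isolator turned off first, tall load moved to the steel tray, three modules flat in the box beside the short load, lid fully home, isolator back fully on.

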